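Sleeve and load a dry-block heater

ROBOT

A 6-joint arm with a two-finger parallel gripper is mounted at the origin on a cart in front of the work surface, level with it; the furniture and walls round the work are solid. World frame = base frame: x ahead of the robot, y to its left, z up, the work surface at z = 0. Lengths are in m, angles in degrees, forces in N, time in s.
With the tool pointing down it reaches from about 0.25 to 0.725 m from the base axis. Payload 9.7 kg.
Tool frame: the origin (TCP) lies at the very end of the fingers, on their centre line; the grasp point (between the pads) lies 19 mm behind it (bot.grip_point_offset is the distance from the TCP to the grasp point, in m); y points along the fingers, x is the direction in which the jaws open and shut, and the axes are right-handed (so a half turn about y gives the same grasp; the last joint's range is limited). The gripper opens to 85 mm and grips with 20 to 120 N. Pads are 22 mm wide; open, the fingers measure 114 mm over their backs; the gripper's body (76 mm by 85 mm) begins 54 mm behind the grasp point. The pads swing forward as they close: fully open they stand 13 mm farther back than shut.
Start: joints at [-71.448, 4.979, 10.078, 95.1, 0, 90], TCP at [0.175, -0.521, 0.231] pointing down, gripper open.
Joint ranges: [-179.16, 179.16], [-48.56, 103.87], [-65.8, 70.77], [-126.05, 130.52], [-82.76, 87.17], [-180, 180]. Speed limits (degrees/s): [127.2, 127.2, 147.25, 180, 180, 180].

INTERFACE

Orientations are given as [roll, pitch, yaw] about the fixed x, y, z axes, in that order (R = Rz(yaw) Ry(pitch) Rx(roll)).
In Python, from workcell import bot gives the robot as it stands.
- The arm moves only by the shell command python3 -m inch 'ROWS' [FORCE]. ROWS is JSON, a list of rows, each a list of 3 entries, a list of its own where there are three numbers: the shift along the tool's x, y, z in mm, then the turn, a rotation vector about the tool's x, y, z in rad, then the finger opening in mm, from 0 to 85.4. In form: [[[x, y, z], [ax, ay, az], grip], ...]. A call has 1 to 20 rows; each row is the pose to reach, as a shift and turn from the pose measured when the call began, along the tool's axes at that moment; what a row does not reach only later rows make up. A row lasts 1/10 s, in which the tool goes at most 50 mm and 8.59 degrees, less where a joint would pass 70% of its speed; a pose out of reach is approached as far as the arm can. A call with a gripper value outside its range is refused whole. The fingers move at their own pace and stop on an object; FORCE is the grip in N (left out, the last holds). Time passes only in rows, so rows that repeat a pose let the fingers close. It gives the time, the measured TCP pose, the force and the opening at its end, in the units of the state.
- bot.get_obs(): the state, without advancing time (a new reading comes with each control period).
- bot.camera(name): name is "side" or "top" or "wrist"; returns a dict with "frame" (480x640x3 uint8, red, green, blue), "mtx" (3x3 intrinsics, pixels), "k1" (the pictures are not rectified: a ray, as slopes to the right and down, at radius r is drawn at 1 + k1 r^2 times it, then the intrinsics apply), "origin" and "orientation" of the camera in the world. Camera axes: x right, y down, z forward; pixel columns grow to the right and rows downward; lengths in m; the calibration is good to about 2 mm. A picture is of the moment at which its call begins. There is no depth.
- bot.job_done(): hands the job in, once; it reports no verdict.
Trained networks look in a picture, given as the dict that the camera call returned (one of the last four; its "shot" number tells which), for a name from the list of things; names that differ only in an ending like _2 or _b are one class to them, and where a whole thing is asked for, a point or a joint stands for the part that bears it (a point fixed in the world has none). Each returns a list of dicts, best first, with "confidence" (0 to 1); they miss things now and then, are a little off and sometimes report something else, mostly with a low value. They report only what shows in the picture. A call takes as long as a camera call. They do not tell look-alikes from the thing itself.
- bot.search_frame(picture, name): "box" ([left, top, right, bottom] in pixels, round what is visible of it).
- bot.cut_out(picture, name): "region" (480x640 bool, what is visible of it) and "box" ([left, top, right, bottom] in pixels, round what is visible of it).
The state is a dict: "time": time; "q": joint angles; "qd": joint speeds; "joint_efforts": joint torques, N m; "ee_pos": TCP position; "tcp_rot": TCP orientation; "wrist_force": force on the tool from outside, world axes, zero at the start; "torque": the same for the moment, N m; "opening": finger opening in m.
Only numpy, scipy, OpenCV 4.12 (cv2) and the standard library are available. Lean on these libraries where they do the work, as an engineer would, in place of code of your own. Each camera call takes 0.05 s, during which the arm holds its last target. There are 200 camera calls.

TASK

Set the dry-block heater up for the sample tubes in the white stand: each well that will get a tube first needs one of the brass reducing sleeves, set into its mouth and then pushed fully home, collar down on the block, with the setting tool (never with the fingers), which is drawn by its top edge out of the narrow slot in the heater. Then move the tubes, lowest number first and kept upright, each to the bottom of the well that has as many dots as its place in the stand, and have the setting tool back down in its slot; when all that is done, press the start key.

Things in the scene. Friction and masses are not known exactly. Their poses are not given: they have to be found in the camera images.
- heater: Dry-block heater, fixed on the left table: grey box, 112 mm (x) by 270 mm (y). Origin at its underside (table top, z = 0), x to its back, y along its row of parts, z up. Along y: tool slot at +98 mm, aluminium block with three wells at +42, -10, -62 mm, key panel at -116 mm. The block's top is 62 mm above the table, the slot's and panel's decks 56 mm.
- well_1 (a point): Mouth centre of well 1 (one dot, next to the tool slot), at the block's top face; axes as the heater's. Round, 32 mm wide, 46 mm deep. 16 mm down, three spring-loaded balls stand out of the wall: a sleeve set in stops on them with its collar's underside 10 to 18 mm above the block, and needs 8 to 22 N straight down to pass them and slide home; friction then holds it.
- well_2 (a point): The same for well 2 (two dots, the middle one).
- well_3 (a point): The same for well 3 (three dots, next to the key panel).
- slot_mouth (a point): Mouth centre of the tool slot, at its deck; axes as the heater's. The slot is 47.5 mm long (x), 15.5 mm wide (y) and 44 mm deep. Spring balls in its long walls, 18 mm down, hold the tool: 4 to 15 N to pull it out or push it back in.
- setter_mid (a point): Centre of the setting tool: flat steel bar 44 mm (x) by 12 mm (y) by 80 mm tall (z), white plastic foot, 140 g. It stands upright in the slot, its axes along the heater's, its top 36 mm above the slot's deck and this point 4 mm below the deck. A groove 2 mm deep for the catch balls runs 22 to 34 mm above its foot. The flat foot is laid across a collar to push a sleeve home.
- sleeve_1_mid (a point): Centre of a brass reducing sleeve, 42 mm tall, 60 to 130 g: body 30 mm in diameter, 32 mm long, foot tapered to 24 mm; on it a collar 40 mm in diameter, 10 mm high; an 18 mm hole right through. Upright, collar up, on the right table (top at z = 0.006). The three are alike and fit any well. Fully home, the collar rests on the block and this point is 11 mm below the block's top.
- sleeve_2_mid (a point): The same for another sleeve.
- sleeve_3_mid (a point): The same for the third sleeve.
- stand: White plastic tube stand, loose on the right table, 0.6 kg, 50 mm (x) by 150 mm (y) by 42 mm high; origin at the centre of its underside. Three holes, 36 mm deep, at x +5 mm: place 1 (one dot) at y +45 mm, place 2 (two dots) at y 0, place 3 (three dots) at y -45 mm. A box of reagents, 111 mm tall, stands beside it on the side away from the heater.
- tube_1_mid (a point): Centre of the sample tube in place 1 of the stand, which goes into well 1; None when that place is empty. Glass tube 13 mm by 108 mm tall, 14 g, with a 17 mm stopper over its top 18 mm (it grips like a 12 mm square along this point's x and y, at first the stand's axes). At the bottom of a well this point is 8 mm above the block's top face.
- tube_2_mid (a point): Centre of the sample tube in place 2 of the stand, which goes into well 2; None when that place is empty. Glass tube 13 mm by 108 mm tall, 14 g, with a 17 mm stopper over its top 18 mm (it grips like a 12 mm square along this point's x and y, at first the stand's axes). At the bottom of a well this point is 8 mm above the block's top face.
- tube_3_mid (a point): Centre of the sample tube in place 3 of the stand, which goes into well 3; None when that place is empty. Glass tube 13 mm by 108 mm tall, 14 g, with a 17 mm stopper over its top 18 mm (it grips like a 12 mm square along this point's x and y, at first the stand's axes). At the bottom of a well this point is 8 mm above the block's top face.
- start_top (a point): Top centre of the round start key on the heater's panel, 22 mm in diameter, facing up, 22 mm above the panel's deck. A tall microscope stands close behind this end of the heater: keep the wrist to the front of it.
- start (a joint): Travel of the start key, 0 up to 0.006 m pressed home; it takes about 5 N and springs back.
There are look-alikes about, which are no part of the job. Leave any purple look-alike of the part that bears sleeve_3_mid alone.

How it is judged:
By the outcome, as a careful person would: the job done as asked, in the order asked, and still so for the second after the job is handed in, with the robot touching nothing.
Of tube_1, tube_2, tube_3 only 2 to 3 are there at a start; the rules pass over those that are not, and their reading is None.
At some moment in a run one of stand may be knocked a few centimetres aside while the robot is not near it.
It also fails if it takes over 210 s, if anything falls off the work surface, if the arm or the gripper's body presses on something with over 40 N, if the wrist force passes 120 N, or if a joint passes its speed limit or range.

## Working session

There is one attempt and no reset: what is moved stays moved. The work goes in short steps, Python scripts to look and compute and a shell command to move; the robot and the scene stay as the last step left them, time stands still between calls to the robot, and variables do not carry over. Pictures are saved under pics/ and viewed, about 12 in all and at most 16, crops included, and the job is handed in when it is done.

```bash
mkdir -p pics; ls
cat > h.py <<'E'
import numpy as np, cv2, json
from workcell import bot
from scipy.spatial.transform import Rotation as R
def rot(o):
    o=np.array(o,float)
    return o if o.shape==(3,3) else R.from_euler('xyz',o,degrees=True).as_matrix()
def shot(n,save=None):
    p=bot.camera(n)
    if save: cv2.imwrite(f'pics/{save}.png',p['frame'][:,:,::-1])
    return p
def proj(p,X):
    c=(np.atleast_2d(X)-np.array(p['origin']))@rot(p['orientation'])
    s=c[:,:2]/c[:,2:]; r2=(s**2).sum(1,keepdims=True)
    s=s*(1+p['k1']*r2); M=np.array(p['mtx'])
    return s@M[:2,:2].T+M[:2,2]
def ray(p,uv):
    M=np.array(p['mtx']); d=np.linalg.solve(M[:2,:2],np.array(uv,float)-M[:2,2]); s=d.copy()
    for _ in range(30): s=d/(1+p['k1']*(s@s))
    return np.array(p['origin'],float),rot(p['orientation'])@np.r_[s,1]
def atz(p,uv,z):
    o,d=ray(p,uv); return o+d*(z-o[2])/d[2]
def state():
    o=bot.get_obs(); print({k:np.round(o[k],4).tolist() for k in('time','q','ee_pos','tcp_rot','wrist_force','opening')}); return o
E
python3 - <<'E'
from h import *
state()
for n in('side','top','wrist'):
    p=shot(n,n+'0'); print(n,p['k1'],np.round(p['mtx'],1).tolist(),p['origin'],p['orientation'])
    for t in('heater','setter_mid','sleeve_1_mid','stand','tube_1_mid','start_top'):
        print(t,[(round(d['confidence'],2),np.round(d['box']).tolist()) for d in bot.search_frame(p,t)])
E
```

```text
pics
{'time': 0.0, 'q': [-71.4483, 5.0095, 10.0343, 95.1009, 0.0004, 90.0003], 'ee_pos': [0.1749, -0.5212, 0.2306], 'tcp_rot': [-89.9996, 0.0761, -71.4486], 'wrist_force': [0.2227, -0.5395, 0.1492], 'opening': 0.0857}
side -0.107248087348432 [[571.0, 0.0, 321.4], [0.0, 571.0, 245.6], [0.0, 0.0, 1.0]] [-0.39629473  0.63211231  0.59229601] [-114.4759768     1.21538328 -123.86266987]
heater [(0.88, [195.0, 271.0, 303.0, 375.0])]
setter_mid [(0.9, [217.0, 318.0, 243.0, 343.0]), (0.65, [193.0, 272.0, 304.0, 376.0])]
sleeve_1_mid [(0.81, [387.0, 248.0, 402.0, 264.0])]
stand [(0.86, [330.0, 228.0, 393.0, 251.0])]
tube_1_mid [(0.74, [338.0, 201.0, 350.0, 231.0]), (0.71, [195.0, 270.0, 305.0, 374.0])]
start_top [(0.66, [278.0, 268.0, 293.0, 280.0])]
top 0.00928261499434931 [[455.8, 0.0, 313.9], [0.0, 455.8, 237.3], [0.0, 0.0, 1.0]] [0.41425901 0.01945134 1.02882488] [-171.54481081   -1.0328358   -91.56342063]
heater [(0.74, [138.0, 235.0, 267.0, 360.0])]
setter_mid [(0.52, [151.0, 316.0, 168.0, 341.0]), (0.35, [344.0, 183.0, 412.0, 245.0])]
sleeve_1_mid [(0.56, [371.0, 255.0, 395.0, 275.0]), (0.16, [435.0, 297.0, 462.0, 318.0])]
stand [(0.82, [342.0, 185.0, 415.0, 244.0])]
tube_1_mid [(0.64, [364.0, 186.0, 373.0, 200.0])]
start_top []
wrist -0.06514538574780729 [[350.8, 0.0, 314.8], [0.0, 350.8, 241.2], [0.0, 0.0, 1.0]] [ 0.24449379 -0.49761137  0.3747992 ] [ 1.63070360e+02 -2.95778861e-02 -7.15326675e+01]
heater []
setter_mid []
sleeve_1_mid []
stand []
tube_1_mid []
start_top []
```

Run:
```python
import cv2
a=cv2.imread('pics/top0.png'); cv2.imwrite('pics/t1.png',cv2.resize(a[150:390,120:480],(800,533),interpolation=cv2.INTER_CUBIC))
a=cv2.imread('pics/side0.png'); cv2.imwrite('pics/s1.png',cv2.resize(a[170:400,160:500],(800,541),interpolation=cv2.INTER_CUBIC))
```

```text
(no output)
```

View pics/t1.png

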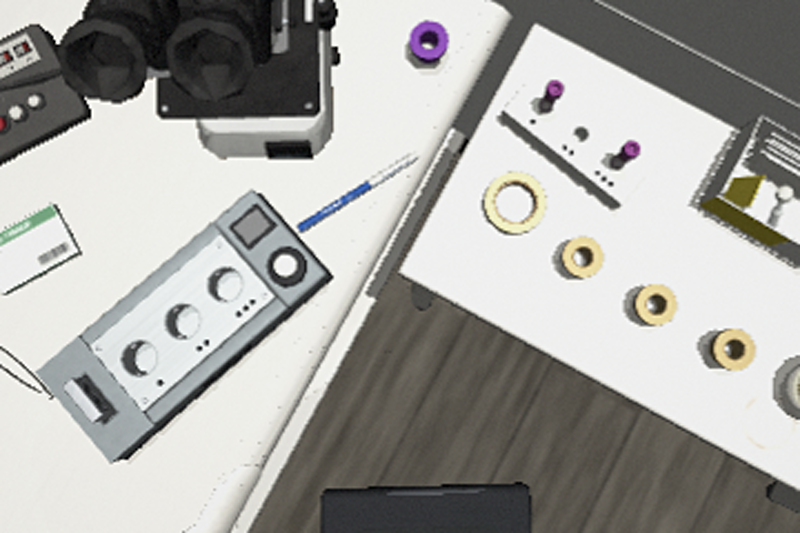

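View pics/s1.png

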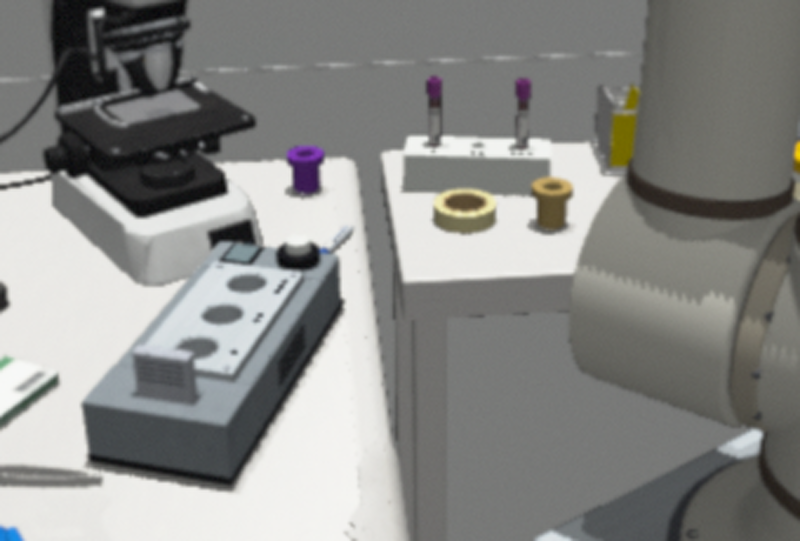

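```bash
cat >> h.py <<'E'
def goal(pos,yaw=None,o=None):
    """tool-frame shift (mm) and turn (about tool y) from present pose to TCP pos, tool straight down with yaw"""
    o=o or bot.get_obs(); Rt=rot(o['tcp_rot']); t=o['tcp_rot'][2] if yaw is None else yaw
    sh=Rt.T@(np.array(pos)-np.array(o['ee_pos']))*1000
    rv=R.from_matrix(Rt.T@rot([-90,0,t])).as_rotvec()
    print('shift',np.round(sh,1).tolist(),'turn',np.round(rv,4).tolist())
def heater_fit(p,obs,x0):
    """obs: list of (local xyz, uv); fit x,y,yaw"""
    from scipy.optimize import least_squares
    L=np.array([a for a,_ in obs]);U=np.array([b for _,b in obs])
    T=lambda x:L@rot([0,0,x[2]]).T+np.r_[x[:2],0]
    s=least_squares(lambda x:(proj(p,T(x))-U).ravel(),x0,x_scale=[.01,.01,1])
    return s.x,np.round(s.fun,1)
E
python3 - <<'E'
from h import *
p=shot('top'); f=lambda x,y:(120+x/2.2222,150+y/2.2208)
w=[(140,358),(183,321),(226,285)]
print([atz(p,f(*a),.062).round(4) for a in w],'key',atz(p,f(288,263),.078).round(4))
x,r=heater_fit(p,[([0,y,.062],f(*a)) for y,a in zip((.042,-.01,-.062),w)],[.4,.25,30]); print('heater',x,r)
print('sleeves',[atz(p,f(*a),.048).round(4) for a in [(582,256),(655,303),(734,347)]])
print('tubes',[atz(p,f(*a),.120).round(4) for a in [(555,88),(631,148)]])
print('hole',[atz(p,f(*a),.048).round(4) for a in [(582,133)]])
print('ring',atz(p,f(515,202),.03), 'reag',[atz(p,f(*a),.117).round(3) for a in [(763,118),(700,200)]])
E
```

```text
[array([0.4087, 0.2747, 0.062 ]), array([0.4421, 0.235 , 0.062 ]), array([0.4749, 0.1947, 0.062 ])] key [0.4929 0.134  0.078 ]
heater [ 0.4355266   0.24252774 39.58718627] [-0.1 -0.   0.1  0.1 -0.  -0.1]
sleeves [array([ 0.4949, -0.1476,  0.048 ]), array([ 0.4475, -0.2161,  0.048 ]), array([ 0.4035, -0.2898,  0.048 ])]
tubes [array([ 0.645, -0.118,  0.12 ]), array([ 0.5869, -0.1853,  0.12  ])]
hole [array([ 0.6169, -0.1536,  0.048 ])]
ring [ 0.55200518 -0.08637236  0.03      ] reag [array([ 0.613, -0.31 ,  0.117]), array([ 0.538, -0.246,  0.117])]
```

Run:
```python
from h import *
goal([.42,-.21,.23],-32.7)
```

```text
shift [-217.3, 1.3, 331.3] turn [-0.0, -0.6763, 0.0]
```

```bash
python3 -m inch '[[[-217,1,331],[0,-0.676,0],85],[[-217,1,331],[0,-0.676,0],85],[[-217,1,331],[0,-0.676,0],85],[[-217,1,331],[0,-0.676,0],85],[[-217,1,331],[0,-0.676,0],85],[[-217,1,331],[0,-0.676,0],85],[[-217,1,331],[0,-0.676,0],85],[[-217,1,331],[0,-0.676,0],85],[[-217,1,331],[0,-0.676,0],85],[[-217,1,331],[0,-0.676,0],85],[[-217,1,331],[0,-0.676,0],85],[[-217,1,331],[0,-0.676,0],85],[[-217,1,331],[0,-0.676,0],85]]'
python3 - <<'E'
from h import *
o=state(); p=shot('wrist','w1')
for t in('sleeve_1_mid','tube_1_mid','stand'):
    print(t,[(round(d['confidence'],2),np.round(d['box'],1).tolist()) for d in bot.cut_out(p,t)])
print(proj(p,[[ 0.4949, -0.1476,  0.048 ],[ 0.4475, -0.2161,  0.048],[ 0.645, -0.118,  0.12 ],o['ee_pos']]).round())
E
```

```text
time: 2.4
ee_pos: [0.4192, -0.2114, 0.2304]
tcp_rot: [-90.0, -0.0, -32.8]
wrist_force: [-0.7, -0.9, -0.4]
opening: 0.0851
{'time': 2.4, 'q': [-26.7566, -6.0352, -0.9558, 95.0704, -0.0041, 96.0796], 'ee_pos': [0.4192, -0.2114, 0.2304], 'tcp_rot': [-90.0031, -0.0093, -32.8362], 'wrist_force': [-0.7044, -0.8783, -0.3804], 'opening': 0.0851}
sleeve_1_mid [(0.64, [410.7, 0.0, 504.0, 131.7]), (0.59, [324.7, 89.1, 372.1, 136.6])]
tube_1_mid []
stand []
[[349. 111.]
 [344. 204.]
 [532. -63.]
 [317. 305.]]
```

View pics/w1.png

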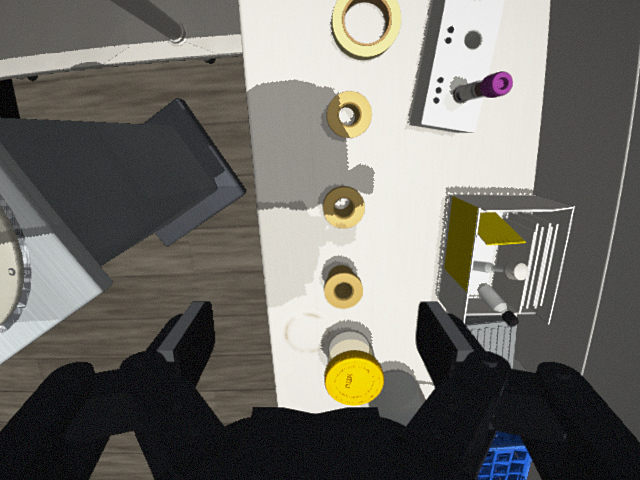

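```bash
cat >> h.py <<'E'
def ring(p,uv0,z,rad,rmax=70,hues=None,lo=(8,50,60),hi=(30,255,255)):
    """collar-top circle: colour mask near uv0, outer contour points, fit circle of given radius on plane z"""
    from scipy.optimize import least_squares
    hsv=cv2.cvtColor(p['frame'],cv2.COLOR_RGB2HSV); m=cv2.inRange(hsv,lo,hi)
    c=np.zeros_like(m); cv2.circle(c,tuple(int(v) for v in uv0),rmax,255,-1); m&=c
    m=cv2.morphologyEx(m,cv2.MORPH_CLOSE,np.ones((5,5))); n,l,s,_=cv2.connectedComponentsWithStats(m)
    k=1+np.argmax(s[1:,4]); m=(l==k).astype(np.uint8)
    pts=max(cv2.findContours(m,cv2.RETR_EXTERNAL,cv2.CHAIN_APPROX_NONE)[0],key=len)[:,0,:]
    P=np.array([atz(p,u,z)[:2] for u in pts])
    s=least_squares(lambda x:np.hypot(*(P-x[:2]).T)-rad,[*P.mean(0)],loss='soft_l1',f_scale=.0005)
    return s.x.round(4),np.median(abs(s.fun)).round(5),len(pts)
E
python3 - <<'E'
from h import *
p=shot('wrist')
for u in ((350,115),(344,207),(343,290)): print(ring(p,u,.048,.02,30))
goal([.495,-.148,.12],-32.7)
E
```

```text
(array([ 0.4934, -0.1504]), np.float64(0.00033), 130)
(array([ 0.4455, -0.2187]), np.float64(0.00028), 119)
(array([ 0.4009, -0.2905]), np.float64(0.00081), 115)
shift [29.5, 110.3, 93.6] turn [0.0, -0.001, 0.0]
```

```bash
python3 -m inch '[[[29,110,92],[0,0,0],70],[[29,110,92],[0,0,0],70],[[29,110,92],[0,0,0],70],[[29,110,92],[0,0,0],70],[[29,110,92],[0,0,0],70],[[29,110,92],[0,0,0],70]]'
python3 - <<'E'
from h import *
p=shot('wrist','w2'); o=bot.get_obs()
u=proj(p,[.4938,-.15,.048])[0]; print(u); r=ring(p,u,.048,.02,60); print(r)
goal([*r[0],.033],-32.7)
E
```

```text
time: 3.25
ee_pos: [0.4939, -0.1497, 0.1217]
tcp_rot: [-90.0, -0.1, -32.8]
wrist_force: [0.4, 0.0, 1.0]
opening: 0.07
[316.16130124 252.98370492]
(array([ 0.4939, -0.1495]), np.float64(0.0005), 171)
shift [-0.4, 89.0, 0.2] turn [-0.0005, -0.0019, 0.0023]
```

View pics/w2.png

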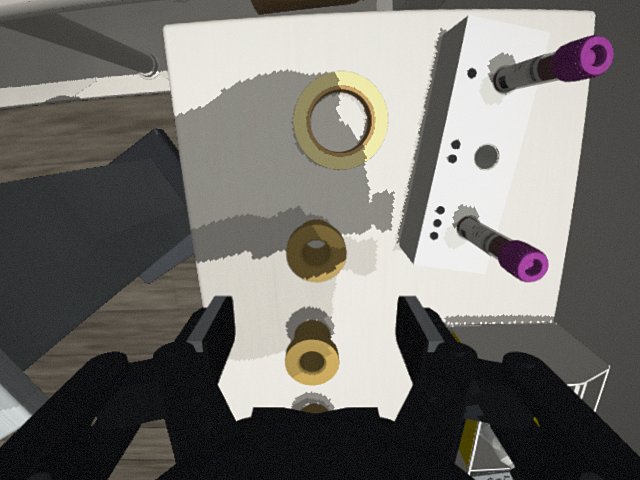

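```bash
python3 -m inch '[[[0,30,0],[0,0,0],70],[[0,60,0],[0,0,0],70],[[0,80,0],[0,0,0],70],[[0,89,0],[0,0,0],70],[[0,89,0],[0,0,0],70],[[0,89,0],[0,0,0],35],[[0,89,0],[0,0,0],35],[[0,89,0],[0,0,0],35],[[0,89,0],[0,0,0],35],[[0,89,0],[0,0,0],35],[[0,89,0],[0,0,0],35]]' 50
python3 -m inch '[[[0,-30,0],[0,0,0],35],[[0,-70,0],[0,0,0],35],[[0,-120,0],[0,0,0],35],[[0,-150,0],[0,0,0],35],[[0,-150,0],[0,0,0],35]]'
python3 - <<'E'
from h import *
for y in (39.6,-50.4): goal([.408,.275,.19],y)
E
```

```text
time: 4.4
ee_pos: [0.4951, -0.1503, 0.0349]
tcp_rot: [-89.9, -0.3, -32.8]
wrist_force: [-1.8, 0.5, 5.7]
opening: 0.0375
time: 4.9
ee_pos: [0.4963, -0.1505, 0.1907]
tcp_rot: [-89.8, -0.8, -32.8]
wrist_force: [-0.3, -0.3, -0.8]
opening: 0.0375
shift [-304.7, -2.3, 309.9] turn [0.0053, -1.2636, 0.0135]
shift [-304.7, -2.3, 309.9] turn [-0.0054, 0.3072, 0.0125]
```

Run:
```python
from h import *
goal([.4546,.2194,.22],39.6)
```

```text
shift [-235.0, -31.4, 288.5] turn [0.0053, -1.2636, 0.0135]
```

```bash
python3 -m inch '[[[-235,-31,288],[0.005,-1.264,0.013],35],[[-235,-31,288],[0.005,-1.264,0.013],35],[[-235,-31,288],[0.005,-1.264,0.013],35],[[-235,-31,288],[0.005,-1.264,0.013],35],[[-235,-31,288],[0.005,-1.264,0.013],35],[[-235,-31,288],[0.005,-1.264,0.013],35],[[-235,-31,288],[0.005,-1.264,0.013],35],[[-235,-31,288],[0.005,-1.264,0.013],35],[[-235,-31,288],[0.005,-1.264,0.013],35],[[-235,-31,288],[0.005,-1.264,0.013],35],[[-235,-31,288],[0.005,-1.264,0.013],35],[[-235,-31,288],[0.005,-1.264,0.013],35]]'
python3 - <<'E'
from h import *
state();p=shot('wrist','w3')
H=np.array([.4355,.2425,0]);L=np.array([[0,.042,.062],[0,-.01,.062],[0,-.062,.062],[0,.098,.092]])
print(proj(p,L@rot([0,0,39.6]).T+H).round(1))
E
```

```text
time: 6.1
ee_pos: [0.4544, 0.2184, 0.2195]
tcp_rot: [-90.0, -0.0, 39.5]
wrist_force: [0.4, 1.1, -0.8]
opening: 0.0372
{'time': 6.1, 'q': [25.6909, -1.5545, 2.0703, 93.6104, -0.032, 76.2141], 'ee_pos': [0.4544, 0.2184, 0.2195], 'tcp_rot': [-90.0345, -0.0064, 39.4769], 'wrist_force': [0.4499, 1.0656, -0.8446], 'opening': 0.0372}
[[316.3 137.7]
 [316.5 199.8]
 [316.6 256.4]
 [316.3  56.8]]
```

View pics/w3.png

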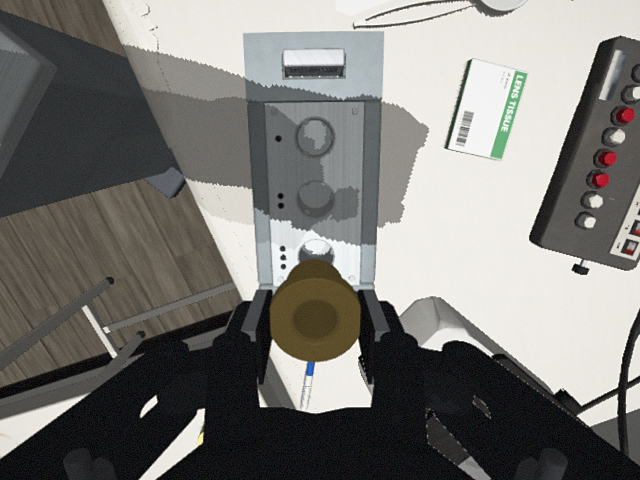

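Run:
```python
import cv2
a=cv2.imread('pics/w3.png'); cv2.imwrite('pics/w3c.png',cv2.resize(a[20:170,220:420],(800,600),interpolation=cv2.INTER_CUBIC))
```

```text
(no output)
```

View pics/w3c.png

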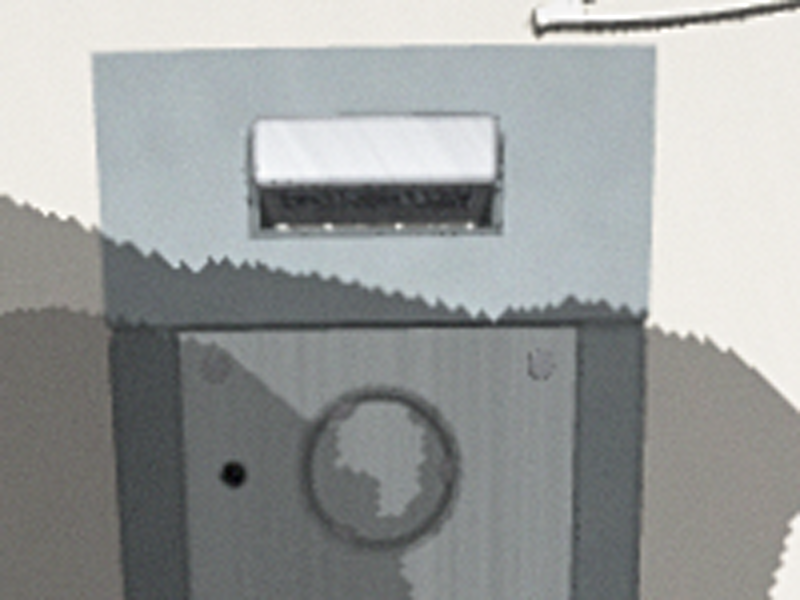

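Run:
```python
from h import *
p=shot('wrist')
obs=[([-.056,.135,.056],(242.6,32.6)),([.056,.135,.056],(383.6,31.1)),([0,.042,.062],(314.9,136.4)),([0,.098,.092],(313.5,57.1)),([0,.09025,.056],(313.6,78.4))]
x,r=heater_fit(p,obs,[.4355,.2425,39.6]);print(x,r)
o=bot.get_obs(); Rt=rot(o['tcp_rot'])
print('sleeve rel TCP', ring(p,(315,318),o['ee_pos'][2]+.015,.02,60), o['ee_pos'])
H=lambda a,b:(x[:2]+rot([0,0,x[2]])[:2,:2]@[a,b]).round(4)
print(H(0,.042),H(0,-.062),H(0,.098),H(0,-.116))
goal([*H(0,.042),.13],x[2])
```

```text
[ 0.43765136  0.23825682 40.13017691] [-0.5 -8.5  0.5 -9.  -0.3  7.   0.   6.6  0.2  4.1]
sleeve rel TCP (array([0.4521, 0.22  ]), np.float64(0.00083), 270) [0.45448156 0.21840755 0.2195804 ]
[0.4106 0.2704] [0.4776 0.1909] [0.3745 0.3132] [0.5124 0.1496]
shift [-0.8, 89.5, 68.1] turn [0.0006, -0.0109, 0.0003]
```

Run:
```python
from h import *
p=shot('wrist')
for e in (.12,.125,.135):
    obs=[([-.056,e,.056],(242.6,32.6)),([.056,e,.056],(383.6,31.1)),([0,.042,.062],(314.9,136.4)),([0,-.01,.062],(316,198.5)),([0,.098,.092],(313.5,57.1)),([0,.09025,.056],(313.6,78.4))]
    x,r=heater_fit(p,obs,[.4355,.2425,39.6]);print(e,x,r)
x,r=heater_fit(p,obs[2:],[.4355,.2425,39.6]);print(x,r)
H=lambda a,b:(x[:2]+rot([0,0,x[2]])[:2,:2]@[a,b]).round(4)
print(H(0,.042),H(0,-.062),H(0,.098),H(0,-.116))
goal([*H(0,.042),.13],x[2])
```

```text
0.12 [ 0.43402096  0.24305122 40.28309257] [ 0.1  4.   0.2  3.2 -0.2 -0.5 -0.4 -0.4  0.  -2.4  0.2 -3.8]
0.125 [ 0.4351514   0.2417202  40.28486246] [-0.1 -0.4  0.3 -1.3 -0.2  1.7 -0.4  1.6  0.   0.2  0.2 -1.5]
0.135 [ 0.43745294  0.23901208 40.28925795] [ -0.6  -9.2   0.5 -10.1  -0.1   6.1  -0.3   5.6   0.1   5.6   0.3   3.2]
[ 0.43515987  0.24217164 40.52538615] [-0.   1.3  0.   1.2 -0.1 -0.3  0.1 -1.9]
[0.4079 0.2741] [0.4754 0.195 ] [0.3715 0.3167] [0.5105 0.154 ]
shift [-0.6, 89.6, 72.6] turn [0.0006, -0.0175, 0.0004]
```

Run:
```python
from h import *
goal([.4095,.2738,.107],40.3)
```

```text
shift [0.4, 112.6, 71.4] turn [0.0006, -0.0136, 0.0004]
```

```bash
python3 -m inch '[[[0,0,71],[0,-0.013,0],35],[[0,0,71],[0,-0.013,0],35],[[0,50,71],[0,-0.013,0],35],[[0,90,71],[0,-0.013,0],35],[[0,112,71],[0,-0.013,0],35],[[0,112,71],[0,-0.013,0],35],[[0,112,71],[0,-0.013,0],35]]'
python3 - <<'E'
from h import *
o=state();p=shot('wrist');q=shot('side')
a=cv2.resize(p['frame'][160:360,215:415],(400,400));u=proj(q,[.408,.275,.08])[0].astype(int);print(u)
b=cv2.resize(q['frame'][u[1]-50:u[1]+50,u[0]-50:u[0]+50],(400,400),interpolation=cv2.INTER_CUBIC)
cv2.imwrite('pics/c4.png',np.hstack([a,b])[:,:,::-1])
print(ring(p,(315,290),o['ee_pos'][2]+.013,.02,70),proj(p,[.408,.2748,.062]))
E
```

```text
time: 6.95
ee_pos: [0.4096, 0.2731, 0.1084]
tcp_rot: [-90.0, -0.0, 40.2]
wrist_force: [0.8, 0.6, -0.5]
opening: 0.037
{'time': 6.95, 'q': [33.7099, -3.6106, -12.1746, 81.3924, -0.0315, 83.4834], 'ee_pos': [0.4096, 0.2731, 0.1084], 'tcp_rot': [-90.0363, -0.0397, 40.2265], 'wrist_force': [0.8314, 0.6283, -0.5117], 'opening': 0.037}
[241 307]
(array([0.4078, 0.274 ]), np.float64(0.00091), 273) [[315.84956152 265.44276295]]
```

View pics/c4.png

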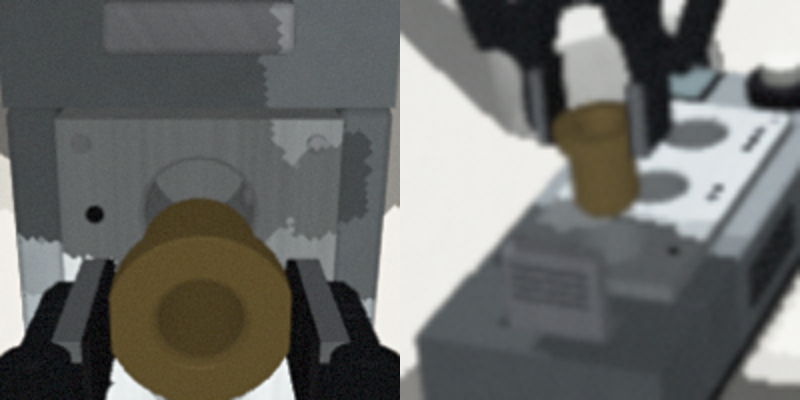

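```bash
python3 -m inch '[[[0,10,1],[0,0,0],35],[[0,16,1],[0,0,0],35],[[0,20,1],[0,0,0],35],[[0,24,1],[0,0,0],35],[[0,26,1],[0,0,0],35],[[0,28,1],[0,0,0],35],[[0,28,1],[0,0,0],35]]'
python3 -m inch '[[[0,1,0],[0,0,0],35],[[0,2,0],[0,0,0],35],[[0,3,0],[0,0,0],35],[[0,3,0],[0,0,0],35]]'
```

```text
time: 7.75
ee_pos: [0.4095, 0.2743, 0.0813]
tcp_rot: [-90.0, -0.1, 40.2]
wrist_force: [-1.4, 0.7, -0.8]
opening: 0.0374
time: 8.15
ee_pos: [0.4095, 0.2743, 0.0782]
tcp_rot: [-90.0, -0.1, 40.2]
wrist_force: [-2.2, 0.3, -0.7]
opening: 0.0374
```

```bash
python3 -m inch '[[[-0.5,1,0],[0,0,0],35],[[-0.5,2,0],[0,0,0],35],[[-0.5,3,0],[0,0,0],35],[[-0.5,3,0],[0,0,0],35]]';python3 -m inch '[[[0,1,0],[0,0,0],35],[[0,2,0],[0,0,0],35],[[0,2,0],[0,0,0],35]]'
```

```text
time: 8.55
ee_pos: [0.4091, 0.2739, 0.075]
tcp_rot: [-90.1, -0.1, 40.2]
wrist_force: [-0.1, 0.6, -0.7]
opening: 0.0375
time: 8.85
ee_pos: [0.4091, 0.274, 0.0732]
tcp_rot: [-90.0, -0.1, 40.2]
wrist_force: [-2.0, -0.1, 3.2]
opening: 0.0375
```

```bash
python3 -m inch '[[[0,0,0],[0,0,0],60],[[0,0,0],[0,0,0],60],[[0,0,0],[0,0,0],60],[[0,0,0],[0,0,0],60],[[0,-30,0],[0,0,0],60],[[0,-80,0],[0,0,0],60],[[0,-130,0],[0,0,0],70],[[0,-130,0],[0,0,0],70]]'
python3 - <<'E'
from h import *
o=state();p=shot('wrist');q=shot('side')
a=cv2.resize(p['frame'][160:360,215:415],(400,400));u=proj(q,[.408,.275,.08])[0].astype(int)
b=cv2.resize(q['frame'][u[1]-50:u[1]+50,u[0]-50:u[0]+50],(400,400),interpolation=cv2.INTER_CUBIC)
cv2.imwrite('pics/c5.png',np.hstack([a,b])[:,:,::-1])
for z in(.084,.088): r=ring(p,proj(p,[.4085,.2745,z])[0],z,.02,70);print(z,r)
goal([.4458,-.2182,.13],-32.7)
E
```

```text
time: 9.65
ee_pos: [0.4106, 0.2751, 0.2102]
tcp_rot: [-90.1, -0.7, 40.2]
wrist_force: [-0.4, 0.6, -0.6]
opening: 0.0699
{'time': 9.65, 'q': [33.833, -3.7733, -1.1028, 91.9652, -0.024, 83.5907], 'ee_pos': [0.4106, 0.2751, 0.2102], 'tcp_rot': [-90.1026, -0.6981, 40.2429], 'wrist_force': [-0.3787, 0.6195, -0.5968], 'opening': 0.0699}
0.084 (array([0.4064, 0.2744]), np.float64(0.00029), 139)
0.088 (array([0.4057, 0.2752]), np.float64(0.00034), 139)
shift [-290.6, 73.3, -399.4] turn [-0.0023, 1.273, 0.0049]
```

View pics/c5.png

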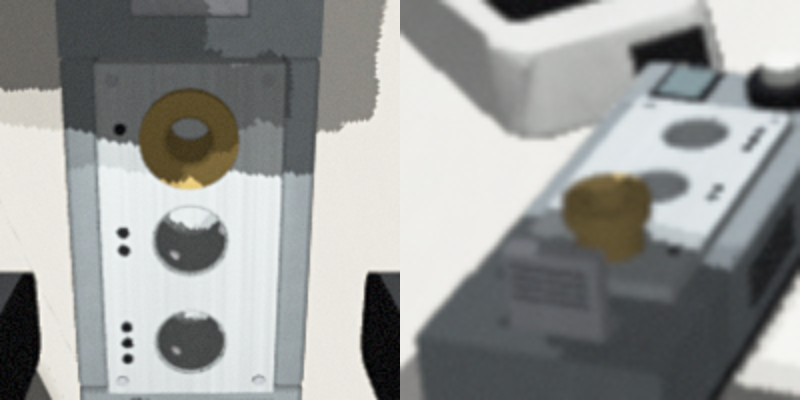

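```bash
python3 -m inch '[[[-290,0,-399],[-0.002,1.273,0.005],70],[[-290,0,-399],[-0.002,1.273,0.005],70],[[-290,0,-399],[-0.002,1.273,0.005],70],[[-290,0,-399],[-0.002,1.273,0.005],70],[[-290,0,-399],[-0.002,1.273,0.005],70],[[-290,0,-399],[-0.002,1.273,0.005],70],[[-290,0,-399],[-0.002,1.273,0.005],70],[[-290,0,-399],[-0.002,1.273,0.005],70],[[-290,0,-399],[-0.002,1.273,0.005],70],[[-290,0,-399],[-0.002,1.273,0.005],70],[[-290,40,-399],[-0.002,1.273,0.005],70],[[-290,73,-399],[-0.002,1.273,0.005],70],[[-290,80,-399],[-0.002,1.273,0.005],70],[[-290,80,-399],[-0.002,1.273,0.005],70],[[-290,80,-399],[-0.002,1.273,0.005],70]]'
python3 - <<'E'
from h import *
p=shot('wrist'); u=proj(p,[.446,-.218,.048])[0]; print(u); r=ring(p,u,.048,.02,60); print(r)
goal([*r[0],.033],-32.7)
E
```

```text
time: 11.25
ee_pos: [0.4465, -0.2174, 0.1244]
tcp_rot: [-90.0, -0.0, -32.7]
wrist_force: [0.6, -0.4, 0.6]
opening: 0.0698
[315.98848317 252.31189209]
(array([ 0.446 , -0.2184]), np.float64(0.00051), 171)
shift [-0.3, 91.9, -1.2] turn [-0.0004, 0.0006, 0.0018]
```

```bash
python3 -m inch '[[[0,30,0],[0,0,0],70],[[0,60,0],[0,0,0],70],[[0,80,0],[0,0,0],70],[[0,91,0],[0,0,0],70],[[0,91,0],[0,0,0],70],[[0,91,0],[0,0,0],35],[[0,91,0],[0,0,0],35],[[0,91,0],[0,0,0],35],[[0,91,0],[0,0,0],35],[[0,91,0],[0,0,0],35],[[0,91,0],[0,0,0],35]]' 50
python3 -m inch '[[[0,-30,0],[0,0,0],35],[[0,-70,0],[0,0,0],35],[[0,-120,0],[0,0,0],35],[[0,-160,0],[0,0,0],35],[[0,-160,0],[0,0,0],35]]'
python3 - <<'E'
from h import *
goal([.4758,.1949,.19],40.3)
p=shot('wrist');o=bot.get_obs();print(o['ee_pos'],ring(p,(315,310),o['ee_pos'][2]+.013,.02,70))
E
```

```text
time: 12.4
ee_pos: [0.4479, -0.218, 0.0358]
tcp_rot: [-90.0, -0.3, -32.7]
wrist_force: [-0.3, 0.6, 5.3]
opening: 0.0374
time: 12.9
ee_pos: [0.4491, -0.2186, 0.2026]
tcp_rot: [-89.9, -0.8, -32.7]
wrist_force: [0.3, 0.1, -1.1]
opening: 0.0376
shift [-200.9, 10.4, 362.5] turn [0.0074, -1.2734, 0.0135]
[ 0.44844537 -0.21831533  0.19925584] (array([ 0.4471, -0.2198]), np.float64(0.00116), 274)
```

```bash
python3 -m inch '[[[-201,10,362],[0.007,-1.273,0.013],35],[[-201,10,362],[0.007,-1.273,0.013],35],[[-201,10,362],[0.007,-1.273,0.013],35],[[-201,10,362],[0.007,-1.273,0.013],35],[[-201,10,362],[0.007,-1.273,0.013],35],[[-201,10,362],[0.007,-1.273,0.013],35],[[-201,10,362],[0.007,-1.273,0.013],35],[[-201,10,362],[0.007,-1.273,0.013],35],[[-201,10,362],[0.007,-1.273,0.013],35],[[-201,10,362],[0.007,-1.273,0.013],35],[[-201,50,362],[0.007,-1.273,0.013],35],[[-201,90,362],[0.007,-1.273,0.013],35],[[-201,90,362],[0.007,-1.273,0.013],35],[[-201,90,362],[0.007,-1.273,0.013],35]]'
python3 - <<'E'
from h import *
state();goal([.4755,.1947,.082],40.3)
p=shot('wrist');o=bot.get_obs();print(o['ee_pos'],ring(p,(315,290),o['ee_pos'][2]+.013,.02,70))
E
```

```text
time: 14.35
ee_pos: [0.4751, 0.1935, 0.1079]
tcp_rot: [-89.8, 0.2, 40.2]
wrist_force: [0.1, 0.4, -0.4]
opening: 0.037
{'time': 14.35, 'q': [22.0943, -0.5076, -9.2171, 81.5032, 0.1257, 71.9374], 'ee_pos': [0.4751, 0.1935, 0.1079], 'tcp_rot': [-89.8145, 0.1632, 40.157], 'wrist_force': [0.0791, 0.3772, -0.4431], 'opening': 0.037}
shift [1.2, 25.9, 0.5] turn [-0.0032, -0.0025, -0.0028]
[0.47598492 0.19402879 0.10933431] (array([0.4731, 0.1947]), np.float64(0.00095), 276)
```

```bash
python3 -m inch '[[[1,10,0.5],[-0.003,-0.002,-0.003],35],[[1,16,0.5],[-0.003,-0.002,-0.003],35],[[1,20,0.5],[-0.003,-0.002,-0.003],35],[[1,24,0.5],[-0.003,-0.002,-0.003],35],[[1,28,0.5],[-0.003,-0.002,-0.003],35],[[1,30,0.5],[-0.003,-0.002,-0.003],35],[[1,31,0.5],[-0.003,-0.002,-0.003],35],[[1,31,0.5],[-0.003,-0.002,-0.003],35]]'
python3 -m inch '[[[0,1,0],[0,0,0],35],[[0,2,0],[0,0,0],35],[[0,3,0],[0,0,0],35],[[0,3,0],[0,0,0],35]]'
```

```text
time: 15.2
ee_pos: [0.476, 0.1951, 0.0781]
tcp_rot: [-90.0, -0.1, 40.3]
wrist_force: [-4.6, 0.8, -1.3]
opening: 0.0375
time: 15.6
ee_pos: [0.4759, 0.1951, 0.0751]
tcp_rot: [-90.0, -0.1, 40.3]
wrist_force: [-4.8, 1.6, 2.6]
opening: 0.0376
```

```bash
python3 -m inch '[[[-0.6,0,0.8],[0,0,0],35],[[-0.6,1,0.8],[0,0,0],35],[[-0.6,1,0.8],[0,0,0],35]]'; python3 -m inch '[[[0,1,0],[0,0,0],35],[[0,1,0],[0,0,0],35]]'
```

```text
time: 15.9
ee_pos: [0.4753, 0.1954, 0.0744]
tcp_rot: [-90.0, -0.2, 40.3]
wrist_force: [-1.9, 1.0, 2.6]
opening: 0.0375
time: 16.1
ee_pos: [0.4756, 0.1955, 0.0738]
tcp_rot: [-90.0, -0.2, 40.3]
wrist_force: [-2.2, 0.8, 3.1]
opening: 0.0376
```

```bash
python3 -m inch '[[[0,0,0],[0,0,0],60],[[0,0,0],[0,0,0],60],[[0,0,0],[0,0,0],60],[[0,0,0],[0,0,0],60],[[0,-30,0],[0,0,0],60],[[0,-80,0],[0,0,0],60],[[0,-130,0],[0,0,0],70],[[0,-130,0],[0,0,0],70]]'
python3 - <<'E'
from h import *
state();p=shot('wrist');q=shot('side')
a=cv2.resize(p['frame'][160:360,215:415],(400,400));u=proj(q,[.44,.235,.08])[0].astype(int)
b=cv2.resize(q['frame'][u[1]-60:u[1]+60,u[0]-60:u[0]+60],(400,400),interpolation=cv2.INTER_CUBIC)
cv2.imwrite('pics/c6.png',np.hstack([a,b])[:,:,::-1])
z=.086; print(ring(p,proj(p,[.4755,.195,z])[0],z,.02,60),ring(p,proj(p,[.4085,.2745,z])[0],z,.02,60))
goal([.3722,.3172,.14],130.3)
E
```

```text
time: 16.9
ee_pos: [0.4772, 0.1961, 0.2108]
tcp_rot: [-90.2, -0.8, 40.3]
wrist_force: [0.6, -0.1, -1.1]
opening: 0.07
{'time': 16.9, 'q': [22.3238, -0.8945, 1.7559, 91.8643, 0.0206, 72.0272], 'ee_pos': [0.4772, 0.1961, 0.2108], 'tcp_rot': [-90.223, -0.7541, 40.2982], 'wrist_force': [0.5662, -0.135, -1.0761], 'opening': 0.07}
(array([0.4754, 0.1952]), np.float64(0.00038), 140) (array([0.4065, 0.2742]), np.float64(0.00038), 161)
shift [-0.8, 64.6, 159.9] turn [0.0061, -1.5709, 0.0036]
```

View pics/c6.png

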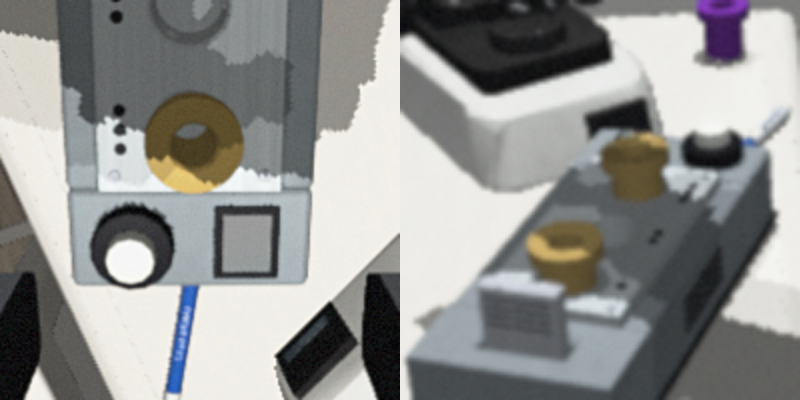

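```bash
python3 -m inch '[[[0,0,160],[0.006,-1.571,0.004],28],[[0,0,160],[0.006,-1.571,0.004],28],[[0,0,160],[0.006,-1.571,0.004],28],[[0,0,160],[0.006,-1.571,0.004],28],[[0,0,160],[0.006,-1.571,0.004],28],[[0,0,160],[0.006,-1.571,0.004],28],[[0,0,160],[0.006,-1.571,0.004],28],[[0,0,160],[0.006,-1.571,0.004],28],[[0,0,160],[0.006,-1.571,0.004],28],[[0,0,160],[0.006,-1.571,0.004],28],[[0,0,160],[0.006,-1.571,0.004],28],[[0,30,160],[0.006,-1.571,0.004],28],[[0,64,160],[0.006,-1.571,0.004],28],[[0,64,160],[0.006,-1.571,0.004],28],[[0,64,160],[0.006,-1.571,0.004],28]]'
python3 - <<'E'
from h import *
state();p=shot('wrist','w7')
X=np.array([.4352,.2422]);H=lambda a,b,z:[*(X+rot([0,0,40.3])[:2,:2]@[a,b]),z]
print(proj(p,[H(a,b,.092) for a,b in((-.022,.092),(.022,.092),(.022,.104),(-.022,.104))]).round(1))
cv2.imwrite('pics/w7c.png',cv2.resize(p['frame'][140:380,155:475],(800,600),interpolation=cv2.INTER_CUBIC)[:,:,::-1])
E
```

```text
time: 18.5
ee_pos: [0.3721, 0.3172, 0.14]
tcp_rot: [-89.8, 0.0, 130.3]
wrist_force: [-0.0, -0.1, 0.3]
opening: 0.0276
{'time': 18.5, 'q': [40.4546, -4.0687, -9.1267, 85.104, -0.02, 0.1477], 'ee_pos': [0.3721, 0.3172, 0.14], 'tcp_rot': [-89.8381, 0.0204, 130.307], 'wrist_force': [-0.044, -0.0836, 0.3388], 'opening': 0.0276}
[[303.3 231.6]
 [304.1 302. ]
 [324.  302. ]
 [324.5 231.5]]
```

View pics/w7c.png

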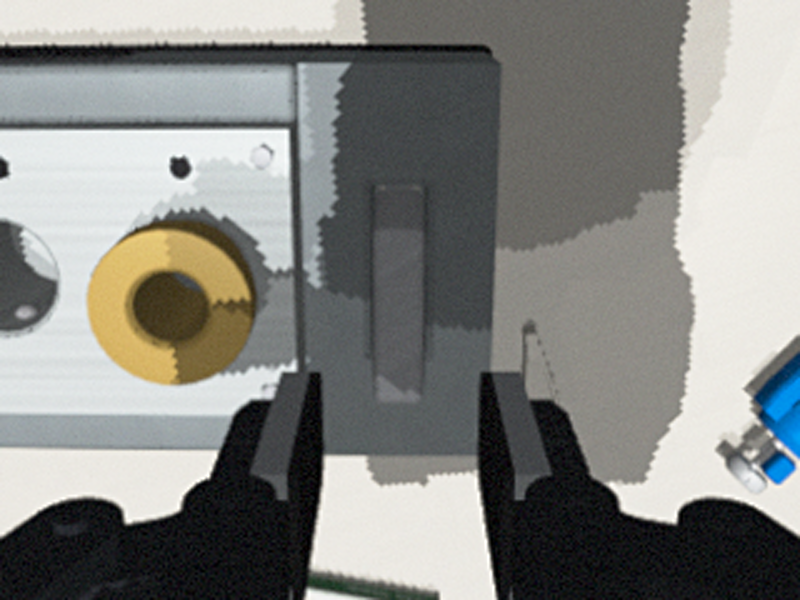

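```bash
python3 -m inch '[[[0,30,0],[-0.003,0,0],28],[[0,55,0],[-0.003,0,0],28],[[0,70,0],[-0.003,0,0],28],[[0,76,0],[-0.003,0,0],28],[[0,76,0],[-0.003,0,0],28],[[0,76,0],[-0.003,0,0],28]]' 100
python3 -m inch '[[[0,0,0],[0,0,0],5],[[0,0,0],[0,0,0],5],[[0,0,0],[0,0,0],5],[[0,0,0],[0,0,0],5],[[0,0,0],[0,0,0],5],[[0,0,0],[0,0,0],5]]' 100
```

```text
time: 19.15
ee_pos: [0.3732, 0.3181, 0.0666]
tcp_rot: [-90.2, 0.0, 130.3]
wrist_force: [-0.7, 0.6, -0.5]
opening: 0.0284
time: 19.75
ee_pos: [0.374, 0.3187, 0.0682]
tcp_rot: [-90.4, 0.0, 130.3]
wrist_force: [0.4, -0.4, 6.7]
opening: 0.01
```

```bash
python3 -m inch '[[[0,-5,0],[0.003,0,0],5],[[0,-10,0],[0.003,0,0],5],[[0,-20,0],[0.003,0,0],5],[[0,-35,0],[0.003,0,0],5],[[0,-60,0],[0.003,0,0],5],[[0,-100,0],[0.007,0,0],5],[[0,-120,0],[0.007,0,0],5],[[0,-120,0],[0.007,0,0],5],[[0,-120,0],[0.007,0,0],5]]'
python3 - <<'E'
from h import *
o=state();p=shot('wrist');q=shot('side')
u=proj(q,o['ee_pos'])[0].astype(int)
b=cv2.resize(q['frame'][u[1]-60:u[1]+60,u[0]-60:u[0]+60],(400,400),interpolation=cv2.INTER_CUBIC)
cv2.imwrite('pics/c8.png',np.hstack([cv2.resize(p['frame'][160:400,195:435],(400,400)),b])[:,:,::-1])
E
```

```text
time: 20.65
ee_pos: [0.3736, 0.3184, 0.189]
tcp_rot: [-90.1, 0.0, 130.3]
wrist_force: [-0.6, 1.0, -2.2]
opening: 0.01
{'time': 20.65, 'q': [40.4571, -3.8664, -3.5324, 90.2527, -0.0221, 0.1522], 'ee_pos': [0.3736, 0.3184, 0.189], 'tcp_rot': [-90.0813, 0.0219, 130.3049], 'wrist_force': [-0.6202, 1.0355, -2.2498], 'opening': 0.01}
```

View pics/c8.png

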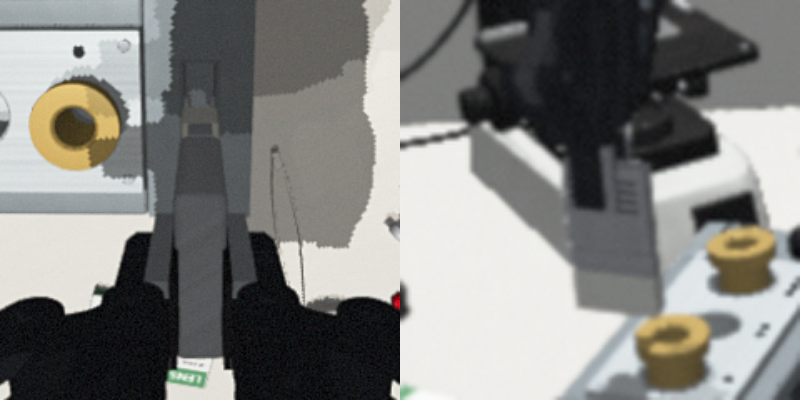

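Run:
```python
from h import *
goal([.4100,.2761,.155],130.3)
```

```text
shift [-55.8, 32.4, -1.2] turn [-0.0013, 0.0001, -0.0004]
```

```bash
python3 -m inch '[[[-30,0,-1],[-0.001,0,0],5],[[-56,0,-1],[-0.001,0,0],5],[[-56,0,-1],[-0.001,0,0],5],[[-56,20,-1],[-0.001,0,0],5],[[-56,32,-1],[-0.001,0,0],5],[[-56,32,-1],[-0.001,0,0],5],[[-56,32,-1],[-0.001,0,0],5]]'
python3 -m inch '[[[0,3,0],[0,0,0],5],[[0,6,0],[0,0,0],5],[[0,9,0],[0,0,0],5],[[0,11,0],[0,0,0],5],[[0,13,0],[0,0,0],5],[[0,13,0],[0,0,0],5]]'
```

```text
time: 21.45
ee_pos: [0.4095, 0.2759, 0.1552]
tcp_rot: [-89.9, 0.0, 130.3]
wrist_force: [-0.5, -0.1, -1.6]
opening: 0.01
time: 22.05
ee_pos: [0.4097, 0.276, 0.1423]
tcp_rot: [-90.0, 0.0, 130.3]
wrist_force: [0.5, 0.2, -0.9]
opening: 0.0099
```

```bash
python3 -m inch '[[[0,2,0],[0,0,0],5],[[0,4,0],[0,0,0],5],[[0,6,0],[0,0,0],5],[[0,8,0],[0,0,0],5],[[0,8,0],[0,0,0],5]]'
python3 -m inch '[[[0,2,0],[0,0,0],5],[[0,4,0],[0,0,0],5],[[0,6,0],[0,0,0],5],[[0,7,0],[0,0,0],5],[[0,7,0],[0,0,0],5]]'
```

```text
time: 22.55
ee_pos: [0.4096, 0.2759, 0.1338]
tcp_rot: [-89.9, 0.0, 130.3]
wrist_force: [-0.2, -0.3, -1.2]
opening: 0.0099
time: 23.05
ee_pos: [0.4097, 0.2759, 0.1281]
tcp_rot: [-90.0, 0.0, 130.3]
wrist_force: [-2.8, -3.0, 12.4]
opening: 0.0099
```

```bash
python3 -m inch '[[[0,1,0],[0,0,0],5],[[0,2,0],[0,0,0],5],[[0,2,0],[0,0,0],5]]'
python3 - <<'E'
from h import *
o=state();p=shot('side')
u=proj(p,[.43,.25,.09])[0].astype(int)
cv2.imwrite('pics/c9.png',cv2.resize(p['frame'][u[1]-60:u[1]+60,u[0]-80:u[0]+80],(800,600),interpolation=cv2.INTER_CUBIC)[:,:,::-1])
E
```

```text
time: 23.35
ee_pos: [0.4098, 0.2759, 0.1281]
tcp_rot: [-90.1, 0.0, 130.3]
wrist_force: [-4.5, -3.0, 16.9]
opening: 0.0101
{'time': 23.35, 'q': [33.9775, -3.6067, -10.001, 83.4901, -0.0367, -6.3484], 'ee_pos': [0.4098, 0.2759, 0.1281], 'tcp_rot': [-90.1108, 0.0492, 130.3258], 'wrist_force': [-4.4739, -3.0281, 16.8651], 'opening': 0.0101}
```

View pics/c9.png

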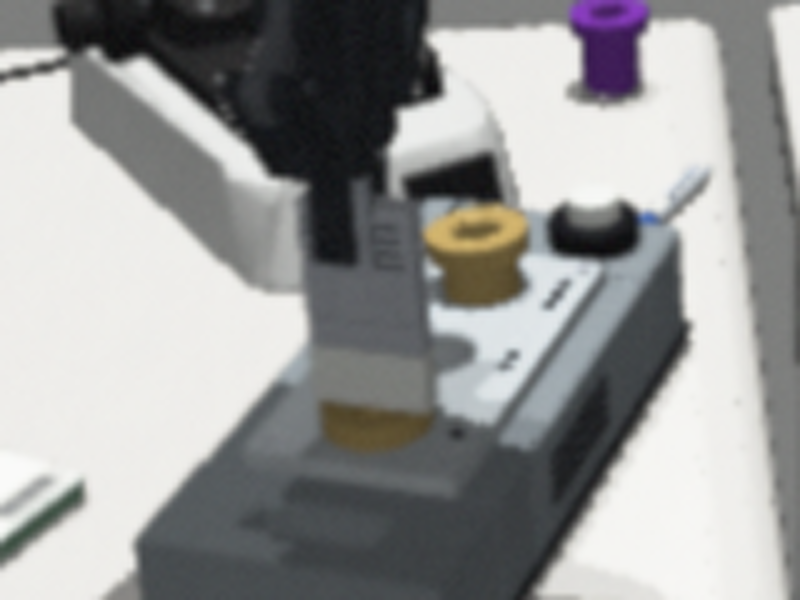

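```bash
python3 -m inch '[[[0,2,0],[0,0,0],5],[[0,4,0],[0,0,0],5],[[0,4,0],[0,0,0],5]]'
python3 -m inch '[[[0,-10,0],[0,0,0],5],[[0,-30,0],[0,0,0],5],[[0,-40,0],[0,0,0],5],[[-50,-40,0],[0,0,0],5],[[-104,-40,0],[0,0,0],5],[[-104,-40,0],[0,0,0],5],[[-104,-40,0],[0,0,0],5],[[-104,-40,0],[0,0,0],5]]'
python3 - <<'E'
from h import *
state();goal([.477,.1966,.145],130.3)
E
```

```text
time: 23.7
ee_pos: [0.41, 0.2761, 0.128]
tcp_rot: [-90.3, 0.1, 130.3]
wrist_force: [-9.3, -6.7, 32.2]
opening: 0.0101
time: 24.5
ee_pos: [0.4766, 0.197, 0.1677]
tcp_rot: [-90.3, 0.0, 130.3]
wrist_force: [-0.1, 0.9, -0.9]
opening: 0.0098
{'time': 24.5, 'q': [22.4311, -0.8312, -2.9492, 87.6122, 0.0448, -17.8947], 'ee_pos': [0.4766, 0.197, 0.1677], 'tcp_rot': [-90.2705, 0.0402, 130.3258], 'wrist_force': [-0.1046, 0.8599, -0.9135], 'opening': 0.0098}
shift [-0.5, 22.7, 0.1] turn [0.0047, 0.0005, -0.0007]
```

```bash
python3 -m inch '[[[0,10,0],[0.005,0,0],5],[[0,20,0],[0.005,0,0],5],[[0,23,0],[0.005,0,0],5],[[0,25,0],[0.005,0,0],5],[[0,28,0],[0.005,0,0],5],[[0,31,0],[0.005,0,0],5],[[0,34,0],[0.005,0,0],5],[[0,34,0],[0.005,0,0],5]]'
python3 -m inch '[[[0,2,0],[0,0,0],5],[[0,4,0],[0,0,0],5],[[0,6,0],[0,0,0],5],[[0,8,0],[0,0,0],5],[[0,8,0],[0,0,0],5]]'
```

```text
time: 25.3
ee_pos: [0.4768, 0.1971, 0.1332]
tcp_rot: [-90.0, 0.0, 130.3]
wrist_force: [1.1, 0.6, -1.9]
opening: 0.0101
time: 25.8
ee_pos: [0.4772, 0.1971, 0.1281]
tcp_rot: [-90.2, 0.1, 130.3]
wrist_force: [-7.0, -2.6, 21.4]
opening: 0.0096
```

```bash
python3 -m inch '[[[0,-20,0],[0.004,0,0],5],[[0,-40,0],[0.004,0,0],5],[[0,-40,0],[0.004,0,0],5],[[50,-40,0],[0.004,0,0],5],[[100,-40,0],[0.004,0,0],5],[[150,-40,0],[0.004,0,0],5],[[160,-40,0],[0.004,0,0],5],[[160,-40,0],[0.004,0,0],5],[[160,-40,0],[0.004,0,0],5]]'
python3 - <<'E'
from h import *
o=state();goal([.3739,.3186,.122],130.3); p=shot('wrist')
X=np.array([.4352,.2422]);H=lambda a,b,z:[*(X+rot([0,0,40.3])[:2,:2]@[a,b]),z]
print(proj(p,[H(-.02375,.098-.00775,.056),H(-.02375,.098+.00775,.056),H(-.0248,.092,.112),H(-.0248,.104,.112)]).round(1))
cv2.imwrite('pics/w10.png',cv2.resize(p['frame'][150:330,195:435],(800,600),interpolation=cv2.INTER_CUBIC)[:,:,::-1])
E
```

```text
time: 26.7
ee_pos: [0.3738, 0.3187, 0.167]
tcp_rot: [-89.9, 0.1, 130.3]
wrist_force: [-0.4, -0.5, -1.1]
opening: 0.0101
{'time': 26.7, 'q': [40.5254, -3.7747, -5.8728, 88.0238, -0.1322, 0.1901], 'ee_pos': [0.3738, 0.3187, 0.167], 'tcp_rot': [-89.8785, 0.1326, 130.3356], 'wrist_force': [-0.3849, -0.5123, -1.1415], 'opening': 0.0101}
shift [-0.0, 45.0, -0.1] turn [-0.0021, 0.0006, -0.0023]
[[303.9 203.7]
 [325.  203.7]
 [303.7 220. ]
 [324.4 219.9]]
```

View pics/w10.png

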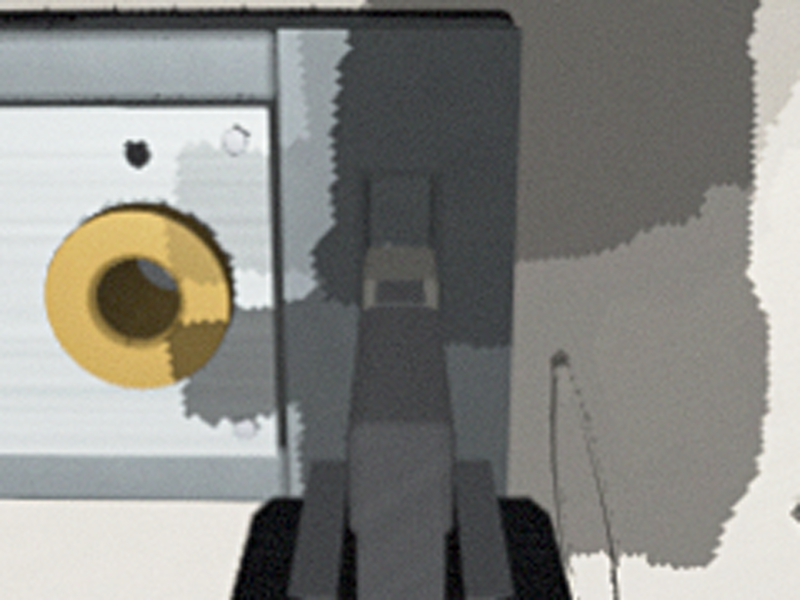

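```bash
python3 -m inch '[[[0,20,0],[-0.002,0,-0.002],5],[[0,40,0],[-0.002,0,-0.002],5],[[0,48,0],[-0.002,0,-0.002],5],[[0,52,0],[-0.002,0,-0.002],5],[[0,57,0],[-0.002,0,-0.002],5],[[0,61,0],[-0.002,0,-0.002],5],[[0,65,0],[-0.002,0,-0.002],5],[[0,65,0],[-0.002,0,-0.002],5]]'
```

```text
time: 27.55
ee_pos: [0.374, 0.3181, 0.1019]
tcp_rot: [-90.0, 0.0, 130.3]
wrist_force: [0.2, 0.6, -0.8]
opening: 0.01
```

Foot is about 10 mm inside the slot with no force; continue.

```bash
python3 -m inch '[[[0,3,0],[0,0,0],5],[[0,6,0],[0,0,0],5],[[0,10,0],[0,0,0],5],[[0,14,0],[0,0,0],5],[[0,17,0],[0,0,0],5],[[0,20,0],[0,0,0],5],[[0,20,0],[0,0,0],5]]'
python3 -m inch '[[[0,3,0],[0,0,0],5],[[0,6,0],[0,0,0],5],[[0,9,0],[0,0,0],5],[[0,12,0],[0,0,0],5],[[0,14,0],[0,0,0],5],[[0,14,0],[0,0,0],5]]'
```

```text
time: 28.25
ee_pos: [0.3737, 0.3179, 0.0811]
tcp_rot: [-89.9, 0.0, 130.3]
wrist_force: [0.2, -0.5, -2.6]
opening: 0.01
time: 28.85
ee_pos: [0.3737, 0.3178, 0.0682]
tcp_rot: [-90.0, 0.0, 130.3]
wrist_force: [-3.5, -2.7, 10.5]
opening: 0.0099
```

```bash
python3 -m inch '[[[0,0,0],[0,0,0],26],[[0,0,0],[0,0,0],26],[[0,0,0],[0,0,0],26],[[0,0,0],[0,0,0],26],[[0,-20,0],[0,0,0],26],[[0,-60,0],[0,0,0],26],[[0,-110,0],[0,0,0],26],[[0,-150,0],[0,0,0],26],[[0,-150,0],[0,0,0],26]]'
python3 - <<'E'
from h import *
p=shot('wrist')
X=np.array([.4352,.2422]);H=lambda a,b,z:[*(X+rot([0,0,40.3])[:2,:2]@[a,b]),z]
print(proj(p,[H(a,b,.092) for a,b in((-.022,.092),(.022,.092),(.022,.104),(-.022,.104))]).round(1))
q=shot('side');u=proj(q,[.41,.27,.07])[0].astype(int)
cv2.imwrite('pics/c11.png',np.hstack([cv2.resize(p['frame'][170:350,205:385],(400,400)),cv2.resize(q['frame'][u[1]-60:u[1]+60,u[0]-60:u[0]+60],(400,400),interpolation=cv2.INTER_CUBIC)])[:,:,::-1])
goal([.60,-.165,.22],139)
E
```

```text
time: 29.75
ee_pos: [0.3751, 0.3191, 0.224]
tcp_rot: [-90.4, 0.0, 130.3]
wrist_force: [-0.3, 0.3, -0.1]
opening: 0.0262
[[307.3 197.9]
 [307.7 250.5]
 [322.2 250.5]
 [322.4 197.9]]
shift [-514.7, -1.2, 140.1] turn [0.0008, -0.1522, -0.0003]
```

View pics/c11.png

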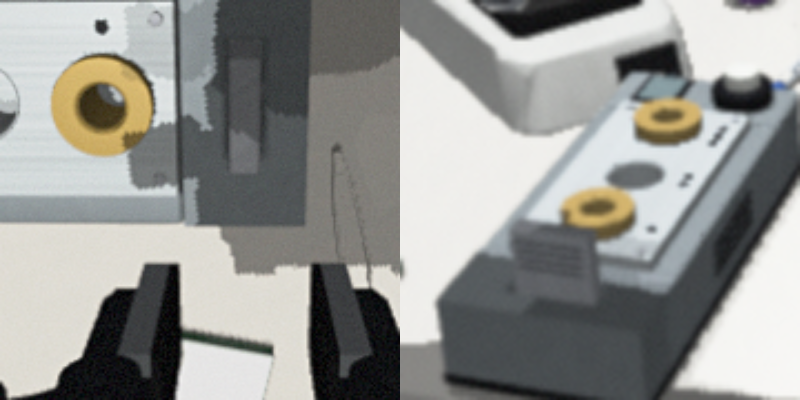

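```bash
python3 -m inch '[[[-514,0,140],[0,-0.152,0],30],[[-514,0,140],[0,-0.152,0],30],[[-514,0,140],[0,-0.152,0],30],[[-514,0,140],[0,-0.152,0],30],[[-514,0,140],[0,-0.152,0],30],[[-514,0,140],[0,-0.152,0],30],[[-514,0,140],[0,-0.152,0],30],[[-514,0,140],[0,-0.152,0],30],[[-514,0,140],[0,-0.152,0],30],[[-514,0,140],[0,-0.152,0],30],[[-514,0,140],[0,-0.152,0],30],[[-514,0,140],[0,-0.152,0],30],[[-514,0,140],[0,-0.152,0],30],[[-514,0,140],[0,-0.152,0],30]]'
python3 - <<'E'
from h import *
state();p=shot('wrist','w12')
print(proj(p,[[.645,-.118,.12],[.5869,-.1853,.12]]).round(1))
for t in('tube_1_mid','stand'): print(t,[(round(d['confidence'],2),np.round(d['box']).tolist()) for d in bot.search_frame(p,t)])
E
```

```text
time: 31.25
ee_pos: [0.5991, -0.1636, 0.2179]
tcp_rot: [-90.0, -0.1, 139.0]
wrist_force: [0.6, 0.2, 0.1]
opening: 0.03
{'time': 31.25, 'q': [-15.2943, 14.8732, 19.872, 95.0599, 0.0401, -64.3097], 'ee_pos': [0.5991, -0.1636, 0.2179], 'tcp_rot': [-90.0096, -0.0724, 139.0154], 'wrist_force': [0.6013, 0.2338, 0.1141], 'opening': 0.03}
[[308.  322.2]
 [306.7 209.6]]
tube_1_mid [(0.85, [296.0, 277.0, 318.0, 326.0])]
stand [(0.82, [285.0, 154.0, 342.0, 308.0])]
```

View pics/w12.png

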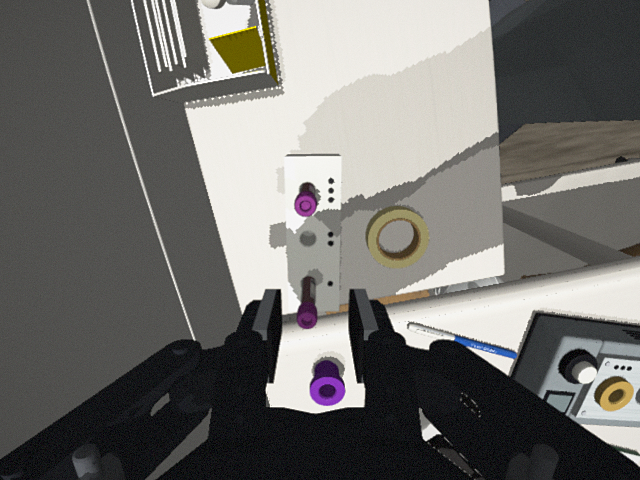

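```bash
cat >> h.py <<'E'
def stopper(p,uv,z=.12,rmax=25):
    return ring(p,uv,z,.0085,rmax,lo=(142,60,40),hi=(175,255,255))
E
python3 - <<'E'
from h import *
p=shot('wrist')
print(stopper(p,(307,312)),stopper(p,(306,202)))
r=stopper(p,(307,312))[0]; goal([*r,.14],139)
E
```

```text
(array([ 0.6397, -0.1256]), np.float64(0.00288), 92) (array([ 0.5843, -0.1897]), np.float64(0.00091), 78)
shift [-5.6, 79.2, -54.8] turn [0.001, 0.0012, -0.0008]
```

```bash
python3 -m inch '[[[-5,20,-59],[0.001,0.001,0],34],[[-5,60,-59],[0.001,0.001,0],34],[[-5,69,-59],[0.001,0.001,0],34],[[-5,69,-59],[0.001,0.001,0],34],[[-5,69,-59],[0.001,0.001,0],34]]'
python3 - <<'E'
from h import *
o=state();p=shot('wrist')
hsv=cv2.cvtColor(p['frame'],cv2.COLOR_RGB2HSV);m=cv2.inRange(hsv,(142,60,40),(175,255,255));m[:, :260]=0;m[:,370:]=0
n,l,s,c=cv2.connectedComponentsWithStats(m)
for i in range(1,n):
    if s[i,4]>60: print(s[i],c[i].round(1))
print(proj(p,[.6425,-.1215,.12]))
cv2.imwrite('pics/w13.png',p['frame'][:,:,::-1])
E
```

```text
time: 31.95
ee_pos: [0.6418, -0.1224, 0.1521]
tcp_rot: [-90.0, 0.1, 139.0]
wrist_force: [0.3, -0.4, 1.0]
opening: 0.0343
{'time': 31.95, 'q': [-10.7837, 18.4444, 16.987, 88.42, -0.0292, -59.7827], 'ee_pos': [0.6418, -0.1224, 0.1521], 'tcp_rot': [-90.0365, 0.1206, 138.999], 'wrist_force': [0.2642, -0.3709, 0.9797], 'opening': 0.0343}
[296  93  32  36 893] [311.7 110.5]
[299 256  29  43 885] [312.8 279. ]
[[314.03446974 280.6450078 ]]
```

```bash
cat >> h.py <<'E'
def stop2(p,box,z=.12,side=1):
    """fit stopper-top circle on the near (side=1: lower) part of the contour in pixel box l,t,r,b"""
    from scipy.optimize import least_squares
    hsv=cv2.cvtColor(p['frame'],cv2.COLOR_RGB2HSV);m=cv2.inRange(hsv,(135,40,30),(178,255,255))
    k=np.zeros_like(m);l,t,r,b=box;k[t:b,l:r]=m[t:b,l:r]
    k=cv2.morphologyEx(k,cv2.MORPH_CLOSE,np.ones((5,5)))
    c=max(cv2.findContours(k,cv2.RETR_EXTERNAL,cv2.CHAIN_APPROX_NONE)[0],key=len)[:,0,:]
    x,y,w,h=cv2.boundingRect(c); 
    c=c[c[:,1]>y+h-w/2-1] if side>0 else c[c[:,1]<y+w/2+1]
    P=np.array([atz(p,u,z)[:2] for u in c])
    s=least_squares(lambda v:np.hypot(*(P-v[:2]).T)-v[2],[*P.mean(0),.0085])
    return s.x.round(4),np.median(abs(s.fun)).round(5),(x,y,w,h)
E
python3 - <<'E'
from h import *
p=shot('wrist')
r=stop2(p,(280,230,350,320));print(r);print(stop2(p,(280,70,350,150),side=1))
goal([*r[0][:2],.092],139)
cv2.imwrite('pics/w14.png',cv2.resize(p['frame'][80:400,200:440],(600,800))[:600][:,:,::-1])
E
```

```text
(array([ 0.6445, -0.1201,  0.0076]), np.float64(0.00016), (300, 236, 29, 62))
(array([ 0.5862, -0.1874,  0.0074]), np.float64(0.00014), (297, 93, 33, 36))
shift [0.3, 60.8, -3.4] turn [0.0015, -0.0006, -0.0036]
```

```bash
python3 -m inch '[[[0,15,-3],[0.001,0,-0.003],34],[[0,40,-3],[0.001,0,-0.003],34],[[0,55,-3],[0.001,0,-0.003],34],[[0,60,-3],[0.001,0,-0.003],34],[[0,60,-3],[0.001,0,-0.003],34],[[0,60,-3],[0.001,0,-0.003],6],[[0,60,-3],[0.001,0,-0.003],6],[[0,60,-3],[0.001,0,-0.003],6],[[0,60,-3],[0.001,0,-0.003],6],[[0,60,-3],[0.001,0,-0.003],6],[[0,60,-3],[0.001,0,-0.003],6],[[0,60,-3],[0.001,0,-0.003],6]]' 30
python3 -m inch '[[[0,-10,0],[0,0,0],6],[[0,-40,0],[0,0,0],6],[[0,-80,0],[0,0,0],6],[[0,-110,0],[0,0,0],6],[[0,-110,0],[0,0,0],6],[[0,-110,0],[0,0,0],6]]'
python3 - <<'E'
from h import *
o=state();p=shot('wrist')
print(stop2(p,(270,230,370,400),z=o['ee_pos'][2]+.0265), proj(p,np.array(o['ee_pos'])+[0,0,.0265]))
q=shot('side')
print([(round(d['confidence'],2),np.round(d['box']).tolist()) for d in bot.search_frame(q,'tube_1_mid')], proj(q,np.array(o['ee_pos'])+[0,0,.027]).round(1),proj(q,np.array(o['ee_pos'])+[0,0,-.081]).round(1))
goal([.4082,.2745,.21],130.3)
E
```

```text
time: 33.25
ee_pos: [0.645, -0.1207, 0.094]
tcp_rot: [-90.1, 0.1, 139.0]
wrist_force: [-0.7, -0.3, 5.1]
opening: 0.0112
time: 33.85
ee_pos: [0.6451, -0.1207, 0.2049]
tcp_rot: [-90.1, 0.2, 139.0]
wrist_force: [-0.1, -0.5, -0.7]
opening: 0.0112
{'time': 33.85, 'q': [-10.6009, 19.5148, 24.1868, 94.4283, 0.0114, -59.5709], 'ee_pos': [0.6451, -0.1207, 0.2049], 'tcp_rot': [-90.1333, 0.2044, 138.9698], 'wrist_force': [-0.0688, -0.5281, -0.6557], 'opening': 0.0112}
(array([ 0.646 , -0.1166,  0.0063]), np.float64(0.00137), (295, 247, 41, 118)) [[312.92792218 338.96351239]]
[(0.72, [341.0, 171.0, 350.0, 203.0]), (0.48, [331.0, 230.0, 394.0, 252.0]), (0.41, [195.0, 268.0, 308.0, 376.0])] [[344.1 157. ]] [[344.4 200.9]]
shift [437.4, -7.5, -143.0] turn [0.0004, 0.1513, -0.0003]
```

```bash
python3 -m inch '[[[437,-7,-143],[0,0.151,0],6],[[437,-7,-143],[0,0.151,0],6],[[437,-7,-143],[0,0.151,0],6],[[437,-7,-143],[0,0.151,0],6],[[437,-7,-143],[0,0.151,0],6],[[437,-7,-143],[0,0.151,0],6],[[437,-7,-143],[0,0.151,0],6],[[437,-7,-143],[0,0.151,0],6],[[437,-7,-143],[0,0.151,0],6],[[437,-7,-143],[0,0.151,0],6],[[437,-7,-143],[0,0.151,0],6],[[437,15,-143],[0,0.151,0],6],[[437,36,-143],[0,0.151,0],6],[[437,36,-143],[0,0.151,0],6],[[437,36,-143],[0,0.151,0],6]]'
python3 - <<'E'
from h import *
o=state();p=shot('wrist');q=shot('side')
goal([.4080,.2743,.150],130.3)
print('hole rim ctr',ring(p,proj(p,[.408,.2743,.072])[0],.072,.02,50))
u=proj(q,[.41,.275,.1])[0].astype(int)
w=proj(p,[[.408,.2743,.072],[o['ee_pos'][0],o['ee_pos'][1],o['ee_pos'][2]-.082]]);print(w)
a=cv2.resize(p['frame'][160:360,215:415],(400,400))
b=cv2.resize(q['frame'][u[1]-50:u[1]+50,u[0]-50:u[0]+50],(400,400),interpolation=cv2.INTER_CUBIC)
cv2.imwrite('pics/c15.png',np.hstack([a,b])[:,:,::-1])
E
```

```text
time: 35.5
ee_pos: [0.4089, 0.2731, 0.1665]
tcp_rot: [-90.0, 0.0, 130.2]
wrist_force: [-0.2, -0.4, 0.6]
opening: 0.0112
{'time': 35.5, 'q': [33.7525, -3.7967, -5.9459, 87.8848, -0.0234, -6.4783], 'ee_pos': [0.4089, 0.2731, 0.1665], 'tcp_rot': [-89.9635, 0.0194, 130.2308], 'wrist_force': [-0.163, -0.3751, 0.5734], 'opening': 0.0112}
shift [1.2, 17.5, 0.7] turn [0.0015, -0.0007, -0.0004]
hole rim ctr (array([0.4065, 0.273 ]), np.float64(0.0006), 191)
[[316.2659618  244.60559992]
 [314.11630446 250.02167657]]
```

View pics/c15.png

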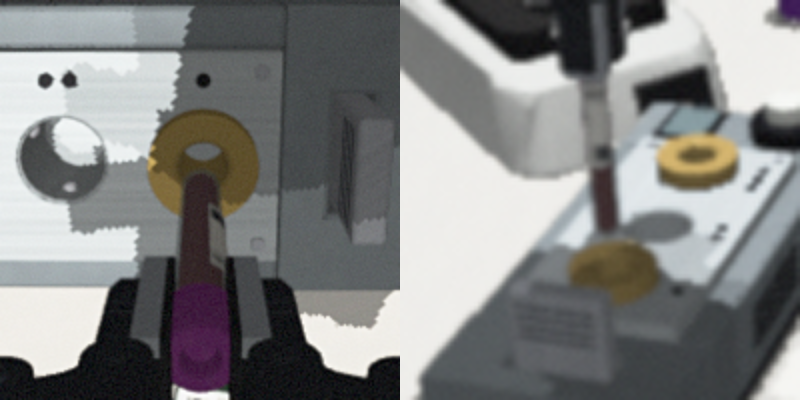

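```bash
python3 -m inch '[[[1.2,0,3.2],[0.001,0,0],6],[[1.2,0,3.2],[0.001,0,0],6],[[1.2,4,3.2],[0.001,0,0],6],[[1.2,8,3.2],[0.001,0,0],6],[[1.2,12,3.2],[0.001,0,0],6],[[1.2,15,3.2],[0.001,0,0],6],[[1.2,18,3.2],[0.001,0,0],6],[[1.2,18,3.2],[0.001,0,0],6]]'
python3 -m inch '[[[0,3,0],[0,0,0],6],[[0,6,0],[0,0,0],6],[[0,8,0],[0,0,0],6],[[0,8,0],[0,0,0],6]]'
python3 - <<'E'
from h import *
state();print(np.round(bot.get_obs()['torque'],3))
p=shot('wrist');print(ring(p,proj(p,[.4065,.273,.072])[0],.072,.02,45))
E
```

```text
time: 36.4
ee_pos: [0.4058, 0.2725, 0.149]
tcp_rot: [-90.0, 0.0, 130.3]
wrist_force: [0.3, -0.4, -1.0]
opening: 0.0112
time: 36.8
ee_pos: [0.4057, 0.2725, 0.1406]
tcp_rot: [-90.0, 0.0, 130.3]
wrist_force: [-0.0, 0.5, -0.2]
opening: 0.0108
{'time': 36.8, 'q': [33.898, -4.2238, -9.2019, 85.062, -0.0222, -6.3615], 'ee_pos': [0.4057, 0.2725, 0.1406], 'tcp_rot': [-89.9576, 0.0176, 130.2595], 'wrist_force': [-0.0014, 0.5124, -0.2099], 'opening': 0.0108}
[-0.016  0.032  0.025]
(array([0.4065, 0.2729]), np.float64(0.00067), 240)
```

```bash
python3 -m inch '[[[0,4,0],[0,0,0],6],[[0,8,0],[0,0,0],6],[[0,12,0],[0,0,0],6],[[0,16,0],[0,0,0],6],[[0,20,0],[0,0,0],6],[[0,20,0],[0,0,0],6]]'
python3 - <<'E'
from h import *
o=bot.get_obs();p=shot('wrist');q=shot('side');top=np.array(o['ee_pos'])+[0,0,.0265]
print(stop2(p,(270,260,370,420),z=top[2]),proj(p,top).round(1))
m=bot.cut_out(q,'tube_1_mid');print([(round(d['confidence'],2),np.round(d['box']).tolist()) for d in m],proj(q,[top,top-[0,0,.06]]).round(1))
E
```

```text
time: 37.45
ee_pos: [0.4056, 0.2723, 0.1201]
tcp_rot: [-89.9, 0.0, 130.3]
wrist_force: [-0.4, -0.5, 0.2]
opening: 0.011
(array([0.4062, 0.2735, 0.0061]), np.float64(0.00027), (295, 260, 39, 96)) [[313.4 339. ]]
[(0.54, [240.0, 291.0, 249.0, 315.0]), (0.48, [194.0, 271.0, 304.0, 373.0])] [[240.5 274.5]
 [243.3 304.9]]
```

```bash
python3 -m inch '[[[0,4,0],[0,0,0],6],[[0,8,0],[0,0,0],6],[[0,12,0],[0,0,0],6],[[0,15,0],[0,0,0],6],[[0,17,0],[0,0,0],6],[[0,18,0],[0,0,0],6],[[0,18,0],[0,0,0],6]]'
python3 -m inch '[[[0,1,0],[0,0,0],6],[[0,2,0],[0,0,0],6],[[0,3,0],[0,0,0],6],[[0,3,0],[0,0,0],6]]'
```

```text
time: 38.3
ee_pos: [0.4058, 0.2725, 0.1028]
tcp_rot: [-90.0, 0.0, 130.3]
wrist_force: [0.4, -0.9, 0.2]
opening: 0.0111
time: 38.7
ee_pos: [0.4057, 0.2725, 0.0997]
tcp_rot: [-90.0, 0.0, 130.3]
wrist_force: [1.4, 0.7, 0.0]
opening: 0.011
```

```bash
python3 -m inch '[[[0,1,0],[0,0,0],6],[[0,1.5,0],[0,0,0],6],[[0,1.5,0],[0,0,0],30],[[0,1.5,0],[0,0,0],30],[[0,1.5,0],[0,0,0],30],[[0,1.5,0],[0,0,0],30],[[0,-30,0],[0,0,0],30],[[0,-70,0],[0,0,0],30],[[0,-120,0],[0,0,0],30],[[0,-120,0],[0,0,0],30],[[0,-120,0],[0,0,0],30]]'
python3 - <<'E'
from h import *
state();p=shot('wrist');q=shot('side')
print('exp top',proj(p,[.408,.2744,.124]).round(1),stop2(p,(260,190,370,340),z=.124))
m=bot.cut_out(q,'tube_1_mid');print([(round(d['confidence'],2),np.round(d['box']).tolist()) for d in m],proj(q,[[.408,.2744,.124],[.408,.2744,.072]]).round(1))
hsv=cv2.cvtColor(q['frame'],cv2.COLOR_RGB2HSV);k=cv2.inRange(hsv,(142,60,40),(175,255,255))
n,l,s,c=cv2.connectedComponentsWithStats(k);print([(s[i].tolist(),c[i].round(1).tolist()) for i in range(1,n) if s[i,4]>12])
goal([.585,-.188,.215],139)
E
```

```text
time: 39.8
ee_pos: [0.4063, 0.2729, 0.2208]
tcp_rot: [-90.1, 0.0, 130.3]
wrist_force: [0.7, -0.0, -0.5]
opening: 0.03
{'time': 39.8, 'q': [33.902, -3.6215, 0.2302, 93.7533, -0.0227, -6.3567], 'ee_pos': [0.4063, 0.2729, 0.2208], 'tcp_rot': [-90.0953, 0.0335, 130.2587], 'wrist_force': [0.6702, -0.038, -0.4978], 'opening': 0.03}
exp top [[314.3 246.2]] (array([0.4051, 0.2726, 0.0073]), np.float64(0.00015), (305, 217, 21, 35))
[(0.8, [237.0, 285.0, 249.0, 313.0]), (0.68, [197.0, 269.0, 307.0, 376.0])] [[239.8 285.9]
 [242.2 311.8]]
[([379, 203, 6, 12, 55], [381.7, 207.8]), ([238, 286, 8, 16, 89], [241.7, 292.2])]
shift [-467.3, 3.8, 160.3] turn [-0.0028, -0.1526, 0.0002]
```

```bash
python3 -m inch '[[[-467,4,160],[-0.003,-0.152,0],34],[[-467,4,160],[-0.003,-0.152,0],34],[[-467,4,160],[-0.003,-0.152,0],34],[[-467,4,160],[-0.003,-0.152,0],34],[[-467,4,160],[-0.003,-0.152,0],34],[[-467,4,160],[-0.003,-0.152,0],34],[[-467,4,160],[-0.003,-0.152,0],34],[[-467,4,160],[-0.003,-0.152,0],34],[[-467,4,160],[-0.003,-0.152,0],34],[[-467,4,160],[-0.003,-0.152,0],34],[[-467,4,160],[-0.003,-0.152,0],34],[[-467,4,160],[-0.003,-0.152,0],34],[[-467,4,160],[-0.003,-0.152,0],34]]'
python3 - <<'E'
from h import *
o=state();p=shot('wrist')
hsv=cv2.cvtColor(p['frame'],cv2.COLOR_RGB2HSV);m=cv2.inRange(hsv,(142,60,40),(175,255,255))
n,l,s,c=cv2.connectedComponentsWithStats(m)
print([(s[i].tolist(),c[i].round(1).tolist()) for i in range(1,n) if s[i,4]>60],proj(p,[.5862,-.1874,.12]).round(1))
u=proj(p,[.5862,-.1874,.12])[0].astype(int)
r=stop2(p,(u[0]-40,u[1]-40,u[0]+40,u[1]+40));print(r)
goal([r[0][0]+.0012,r[0][1]+.0014,.15],139)
print([(round(d['confidence'],2),np.round(d['box']).tolist()) for d in bot.search_frame(p,'stand')])
E
```

```text
time: 41.25
ee_pos: [0.5846, -0.1868, 0.2141]
tcp_rot: [-90.0, -0.1, 139.0]
wrist_force: [-0.5, 0.5, 0.3]
opening: 0.0336
{'time': 41.25, 'q': [-17.7314, 13.7376, 18.0848, 94.434, 0.0241, -66.7201], 'ee_pos': [0.5846, -0.1868, 0.2141], 'tcp_rot': [-89.9879, -0.0892, 138.9887], 'wrist_force': [-0.4627, 0.4681, 0.3179], 'opening': 0.0336}
[([301, 225, 21, 29, 475], [311.1, 240.4])] [[311.5 245.3]]
(array([ 0.5859, -0.1883,  0.0073]), np.float64(0.00014), (301, 214, 22, 41))
shift [-2.2, 64.6, -1.3] turn [0.0001, 0.0005, 0.0008]
[(0.88, [290.0, 184.0, 346.0, 337.0]), (0.72, [574.0, 387.0, 595.0, 408.0])]
```

```bash
python3 -m inch '[[[-2,40,-1.5],[0,0,0],34],[[-2,70,-1.5],[0,0,0],34],[[-2,100,-1.5],[0,0,0],34],[[-2,117,-1.5],[0,0,0],34],[[-2,121,-1.5],[0,0,0],34],[[-2,121,-1.5],[0,0,0],34],[[-2,121,-1.5],[0,0,0],6],[[-2,121,-1.5],[0,0,0],6],[[-2,121,-1.5],[0,0,0],6],[[-2,121,-1.5],[0,0,0],6],[[-2,121,-1.5],[0,0,0],6],[[-2,121,-1.5],[0,0,0],6],[[-2,121,-1.5],[0,0,0],6]]' 30
python3 -m inch '[[[0,-10,0],[0,0,0],6],[[0,-40,0],[0,0,0],6],[[0,-80,0],[0,0,0],6],[[0,-110,0],[0,0,0],6],[[0,-115,0],[0,0,0],6],[[0,-115,0],[0,0,0],6]]'
python3 - <<'E'
from h import *
o=state();q=shot('side')
hsv=cv2.cvtColor(q['frame'],cv2.COLOR_RGB2HSV);k=cv2.inRange(hsv,(142,60,40),(175,255,255))
n,l,s,c=cv2.connectedComponentsWithStats(k);print([(s[i].tolist(),c[i].round(1).tolist()) for i in range(1,n) if s[i,4]>12])
print([(round(d['confidence'],2),np.round(d['box']).tolist()) for d in bot.search_frame(q,'tube_1_mid')],proj(q,np.array(o['ee_pos'])-[0,0,.082]).round(1))
goal([.4758,.1948,.175],130.3)
E
```

```text
time: 42.65
ee_pos: [0.588, -0.1867, 0.0957]
tcp_rot: [-90.1, 0.1, 139.0]
wrist_force: [-0.1, 0.4, 6.4]
opening: 0.0113
time: 43.25
ee_pos: [0.5883, -0.1868, 0.2124]
tcp_rot: [-90.1, 0.3, 139.0]
wrist_force: [0.1, -0.3, -0.9]
opening: 0.0114
{'time': 43.25, 'q': [-17.6335, 13.7904, 17.9578, 93.8639, 0.0264, -66.6746], 'ee_pos': [0.5883, -0.1868, 0.2124], 'tcp_rot': [-90.1444, 0.2683, 139.0408], 'wrist_force': [0.0835, -0.3292, -0.9021], 'opening': 0.0114}
[([596, 197, 6, 10, 43], [598.5, 200.9]), ([238, 285, 8, 17, 97], [241.7, 291.9])]
[(0.61, [237.0, 286.0, 248.0, 317.0]), (0.5, [218.0, 318.0, 242.0, 343.0])] [[381.1 199.1]]
shift [334.4, 34.6, -214.8] turn [0.0011, 0.1526, -0.001]
```

```bash
python3 -m inch '[[[334,0,-214],[0.001,0.153,-0.001],6],[[334,0,-214],[0.001,0.153,-0.001],6],[[334,0,-214],[0.001,0.153,-0.001],6],[[334,0,-214],[0.001,0.153,-0.001],6],[[334,0,-214],[0.001,0.153,-0.001],6],[[334,0,-214],[0.001,0.153,-0.001],6],[[334,0,-214],[0.001,0.153,-0.001],6],[[334,0,-214],[0.001,0.153,-0.001],6],[[334,0,-214],[0.001,0.153,-0.001],6],[[334,0,-214],[0.001,0.153,-0.001],6],[[334,20,-214],[0.001,0.153,-0.001],6],[[334,44,-214],[0.001,0.153,-0.001],6],[[334,44,-214],[0.001,0.153,-0.001],6],[[334,44,-214],[0.001,0.153,-0.001],6]]'
python3 - <<'E'
from h import *
o=state();p=shot('wrist');q=shot('side')
goal([.4748,.1947,.150],130.3)
print('ring',ring(p,proj(p,[.4743,.1936,.072])[0],.072,.02,45), 'expect ~(.4738,.1936)')
# side: tube column just above collar, and collar extents
e=np.array(o['ee_pos']); a=proj(q,[e-[0,0,.07],[.4753,.195,.072]]);print('pred tube axis',a[0].round(1),'pred hole',a[1].round(1))
m=bot.cut_out(q,'tube_1_mid');
for d in m: print(round(d['confidence'],2),np.round(d['box']).tolist())
b=[d for d in m if abs(d['box'][0]-a[0][0])<20 and d['box'][2]-d['box'][0]<25]
if b:
    r=b[0]['region']; ys=np.where(r.any(1))[0]; print([(y,np.where(r[y])[0].mean().round(1)) for y in ys[::4]])
s=bot.cut_out(q,'sleeve_1_mid'); print([(round(d['confidence'],2),np.round(d['box'],1).tolist()) for d in s])
E
```

```text
time: 44.75
ee_pos: [0.4756, 0.1928, 0.1655]
tcp_rot: [-89.9, -0.0, 130.2]
wrist_force: [-0.7, -1.0, -0.7]
opening: 0.0108
{'time': 44.75, 'q': [22.0692, -0.8355, -3.1933, 87.7152, -0.008, -18.1169], 'ee_pos': [0.4756, 0.1928, 0.1655], 'tcp_rot': [-89.9281, -0.0151, 130.186], 'wrist_force': [-0.7151, -1.032, -0.6798], 'opening': 0.0108}
shift [1.9, 16.7, 0.2] turn [0.0011, -0.0015, -0.0004]
ring (array([0.475 , 0.1936]), np.float64(0.00059), 220) expect ~(.4738,.1936)
pred tube axis [263.6 273.4] pred hole [263.4 284.6]
0.47 [237.0, 285.0, 249.0, 316.0]
[(0.77, [232.4, 310.9, 256.5, 319.9])]
```

```bash
python3 -m inch '[[[1.4,0,-0.3],[0.001,-0.001,0],6],[[1.4,0,-0.3],[0.001,-0.001,0],6],[[1.4,4,-0.3],[0.001,-0.001,0],6],[[1.4,8,-0.3],[0.001,-0.001,0],6],[[1.4,12,-0.3],[0.001,-0.001,0],6],[[1.4,14,-0.3],[0.001,-0.001,0],6],[[1.4,14,-0.3],[0.001,-0.001,0],6]]'
python3 -m inch '[[[0,2,0],[0,0,0],6],[[0,4,0],[0,0,0],6],[[0,6,0],[0,0,0],6],[[0,8,0],[0,0,0],6],[[0,8,0],[0,0,0],6]]'
python3 - <<'E'
from h import *
o=state();q=shot('side');e=np.array(o['ee_pos'])
g=q['frame'].astype(int)
for z in (.095,.085,.078):
    u=proj(q,[e[0],e[1],z])[0];v=int(round(u[1]));x=int(round(u[0]))
    print(z,u.round(1),[tuple(g[v,i]) for i in range(x-9,x+10)])
E
```

```text
time: 45.65
ee_pos: [0.4754, 0.195, 0.1523]
tcp_rot: [-90.0, 0.0, 130.3]
wrist_force: [0.6, -1.0, -0.6]
opening: 0.0109
time: 46.15
ee_pos: [0.4753, 0.1949, 0.144]
tcp_rot: [-90.0, 0.0, 130.3]
wrist_force: [0.8, 1.1, -0.8]
opening: 0.0115
{'time': 46.15, 'q': [22.3105, -0.8457, -5.5713, 85.2814, -0.0273, -17.9894], 'ee_pos': [0.4753, 0.1949, 0.144], 'tcp_rot': [-89.9849, 0.0238, 130.3], 'wrist_force': [0.8446, 1.0767, -0.7899], 'opening': 0.0115}
0.095 [262.7 273.9] [(np.int64(162), np.int64(172), np.int64(179)), (np.int64(164), np.int64(175), np.int64(180)), (np.int64(160), np.int64(170), np.int64(177)), (np.int64(144), np.int64(152), np.int64(159)), (np.int64(109), np.int64(118), np.int64(123)), (np.int64(101), np.int64(113), np.int64(118)), (np.int64(116), np.int64(128), np.int64(132)), (np.int64(115), np.int64(120), np.int64(120)), (np.int64(110), np.int64(110), np.int64(109)), (np.int64(101), np.int64(100), np.int64(98)), (np.int64(99), np.int64(97), np.int64(96)), (np.int64(93), np.int64(91), np.int64(91)), (np.int64(96), np.int64(94), np.int64(94)), (np.int64(116), np.int64(12
[... 1322 characters left out ...]
np.int64(95), np.int64(68)), (np.int64(106), np.int64(91), np.int64(59)), (np.int64(105), np.int64(90), np.int64(58)), (np.int64(106), np.int64(93), np.int64(59)), (np.int64(95), np.int64(82), np.int64(60)), (np.int64(69), np.int64(56), np.int64(49)), (np.int64(63), np.int64(48), np.int64(48)), (np.int64(61), np.int64(45), np.int64(47)), (np.int64(60), np.int64(43), np.int64(45)), (np.int64(59), np.int64(46), np.int64(46)), (np.int64(64), np.int64(57), np.int64(49)), (np.int64(84), np.int64(71), np.int64(49)), (np.int64(116), np.int64(101), np.int64(64)), (np.int64(146), np.int64(127), np.int64(84)), (np.int64(150), np.int64(131), np.int64(89)), (np.int64(154), np.int64(139), np.int64(107))]
```

```bash
python3 -m inch '[[[0,4,0],[0,0,0],6],[[0,8,0],[0,0,0],6],[[0,12,0],[0,0,0],6],[[0,16,0],[0,0,0],6],[[0,20,0],[0,0,0],6],[[0,24,0],[0,0,0],6],[[0,24,0],[0,0,0],6]]'
python3 -m inch '[[[0,4,0],[0,0,0],6],[[0,8,0],[0,0,0],6],[[0,12,0],[0,0,0],6],[[0,15,0],[0,0,0],6],[[0,17,0],[0,0,0],6],[[0,18,0],[0,0,0],6],[[0,18,0],[0,0,0],6]]'
```

```text
time: 46.9
ee_pos: [0.4752, 0.1948, 0.1194]
tcp_rot: [-90.0, 0.0, 130.3]
wrist_force: [2.3, 1.0, -2.6]
opening: 0.011
time: 47.6
ee_pos: [0.4752, 0.1948, 0.1013]
tcp_rot: [-89.9, 0.0, 130.3]
wrist_force: [2.6, 0.5, -0.7]
opening: 0.0114
```

```bash
python3 -m inch '[[[0,1,0],[0,0,0],6],[[0,1.5,0],[0,0,0],6],[[0,1.5,0],[0,0,0],30],[[0,1.5,0],[0,0,0],30],[[0,1.5,0],[0,0,0],30],[[0,1.5,0],[0,0,0],30],[[0,-30,0],[0,0,0],30],[[0,-70,0],[0,0,0],30],[[0,-120,0],[0,0,0],30],[[0,-120,0],[0,0,0],30],[[0,-120,0],[0,0,0],30]]'
python3 - <<'E'
from h import *
state();p=shot('wrist');q=shot('side')
print('exp',proj(p,[.4753,.195,.124]).round(1),stop2(p,(260,190,370,340),z=.124))
hsv=cv2.cvtColor(q['frame'],cv2.COLOR_RGB2HSV);k=cv2.inRange(hsv,(142,60,40),(175,255,255))
n,l,s,c=cv2.connectedComponentsWithStats(k);print([(s[i].tolist(),c[i].round(1).tolist()) for i in range(1,n) if s[i,4]>12],proj(q,[[.4753,.195,.124],[.4753,.195,.106]]).round(1))
for cam in (p,shot('top'),q):
  for t in('start_top','tube_1_mid','setter_mid'): print(t,[(round(d['confidence'],2),np.round(d['box'],1).tolist()) for d in bot.search_frame(cam,t)])
  print(proj(cam,[[.4904,.1369,.078],[.372,.317,.092]]).round(1))
E
```

```text
time: 48.7
ee_pos: [0.4758, 0.1951, 0.2224]
tcp_rot: [-90.1, 0.1, 130.3]
wrist_force: [-0.6, -0.2, -0.2]
opening: 0.0298
{'time': 48.7, 'q': [22.3168, -0.204, 3.7347, 93.8522, -0.0298, -17.9836], 'ee_pos': [0.4758, 0.1951, 0.2224], 'tcp_rot': [-90.0731, 0.055, 130.3002], 'wrist_force': [-0.5633, -0.2226, -0.2245], 'opening': 0.0298}
exp [[314.6 242. ]] (array([0.4731, 0.193 , 0.0075]), np.float64(0.00012), (304, 214, 22, 35))
[([596, 197, 6, 12, 46], [598.4, 201.3]), ([258, 261, 9, 13, 77], [262.8, 266.2]), ([238, 286, 8, 15, 97], [241.7, 292.2])] [[261.7 260.3]
 [262.3 268.8]]
start_top [(0.65, [233.3, 182.9, 259.9, 207.2])]
tube_1_mid [(0.83, [426.8, 213.7, 467.1, 247.6]), (0.23, [302.2, 214.3, 326.8, 248.7]), (0.21, [225.5, 149.9, 526.9, 275.5])]
setter_mid [(0.65, [480.7, 195.5, 515.2, 257.8])]
[[249.3 195.6]
 [508.4 230.5]]
start_top [(0.67, [191.2, 242.0, 271.6, 333.2]), (0.48, [242.8, 267.3, 255.4, 273.6])]
tube_1_mid []
setter_mid []
[[248.2 269.7]
 [157.5 330.6]]
start_top [(0.5, [278.9, 269.1, 293.8, 280.7])]
tube_1_mid [(0.69, [234.4, 285.8, 250.5, 316.7])]
setter_mid [(0.92, [216.8, 318.3, 245.7, 340.9]), (0.54, [327.9, 229.1, 391.3, 253.0])]
[[285.3 270.8]
 [228.2 318.3]]
```

Run:
```python
from h import *
goal([.4904,.1365,.222],40.3)
```

```text
shift [-54.3, -0.7, 26.2] turn [-0.0006, 1.5708, -0.001]
```

```bash
python3 -m inch '[[[-54,0,26],[0,1.571,0],0],[[-54,0,26],[0,1.571,0],0],[[-54,0,26],[0,1.571,0],0],[[-54,0,26],[0,1.571,0],0],[[-54,0,26],[0,1.571,0],0],[[-54,0,26],[0,1.571,0],0],[[-54,0,26],[0,1.571,0],0],[[-54,0,26],[0,1.571,0],0],[[-54,0,26],[0,1.571,0],0],[[-54,0,26],[0,1.571,0],0],[[-54,0,26],[0,1.571,0],0],[[-54,0,26],[0,1.571,0],0],[[-54,0,26],[0,1.571,0],0]]' 30
python3 - <<'E'
from h import *
o=state();p=shot('wrist')
hsv=cv2.cvtColor(p['frame'],cv2.COLOR_RGB2HSV)
u=proj(p,[.4904,.1365,.078])[0];print(u)
print(bot.search_frame(p,'start_top'))
gray=cv2.cvtColor(p['frame'],cv2.COLOR_RGB2GRAY);x,y=u.astype(int)
print(gray[y-36:y+40:4,x-36:x+40:4])
goal([.4904,.1365,.088],40.3)
E
```

```text
time: 50.6
ee_pos: [0.4903, 0.1369, 0.2212]
tcp_rot: [-90.0, 0.1, 40.4]
wrist_force: [-0.0, -0.4, -0.3]
opening: 0.0
{'time': 50.6, 'q': [15.6194, -0.7947, 3.0145, 93.861, -0.0371, 65.1967], 'ee_pos': [0.4903, 0.1369, 0.2212], 'tcp_rot': [-90.012, 0.0626, 40.4227], 'wrist_force': [-0.0428, -0.3802, -0.3041], 'opening': 0.0}
[315.65177395 227.38668025]
[{'box': [301.0, 214.6, 326.7, 241.2], 'confidence': 0.86}]
[[214  62  65  66  66  92  97  99  98  97 101  97  95  98  99  92  97 100
   97]
 [214  64  72  71  66  69  68  68  71  69  67  61  65  62  70  62  70  64
   64]
 [173  59  74  73  70  66  69  69  72  74  66  67  68  72  74  70  76  69
   77]
 [213  58  68  70  67  69  68  61  21   8  26  67  71  69  70  70  73  66
   78]
 [208  55  74  66  70  76  19   8  19  10  21  14  20  74  70  72  69  69
   83]
 [201  65  68  76  66   1  20  21  13  11  23  11  24  30  70  67  66  66
   69]
 [209  92  85  68  53  10  13  33  87  93  84  23  14   5  88  95  77  94
   98]
 [207 109 158 160  14  15  27 105 118 118 118  97  26   3  57  88  97  94
   98]
 [211 104 159 157  45  46  85 108 115 
[... 209 characters left out ...]
3 109 154 153 153  48  46 228 229 145 148 138  11  10  92  96  87  96
   96]
 [231 109 150 151 176 141  51  48 166 237  79  16   6 167 175 129 104  91
   90]
 [231 158 145 169 169 170 152  66  50  43  44  98 174 168 170 163 167 172
  176]
 [233 233 236 236 239 237 238 238 240 239 243 239 239 236 202  91  77 237
  238]
 [232 230 232 231 232 232 232 233 230 232 233 232 232 231  92 100  95 231
  233]
 [229 233 229 230 234 231 232 231 232 234 231 233 232 233  66 104 191 231
  232]
 [224 234 231 231 235 234 233 232 231 233 234 232 232 236  81  97 233 231
  232]
 [218 231 232 233 232 222 232 232 232 232 234 233 232 239  81  88 239 232
  232]]
shift [-0.0, 133.3, -0.4] turn [0.0002, 0.0016, -0.001]
```

```bash
python3 -m inch '[[[-1,40,0],[0,0,0],0],[[-1,80,0],[0,0,0],0],[[-1,110,0],[0,0,0],0],[[-1,130,0],[0,0,0],0],[[-1,136,0],[0,0,0],0],[[-1,138,0],[0,0,0],0],[[-1,138,0],[0,0,0],0]]'
python3 -m inch '[[[0,3,0],[0,0,0],0],[[0,6,0],[0,0,0],0],[[0,8,0],[0,0,0],0],[[0,9,0],[0,0,0],0],[[0,10,0],[0,0,0],0],[[0,10,0],[0,0,0],0]]'
```

```text
time: 51.4
ee_pos: [0.4899, 0.1363, 0.0843]
tcp_rot: [-90.0, -0.0, 40.4]
wrist_force: [-0.5, 0.5, 0.8]
opening: -0.0001
time: 52.0
ee_pos: [0.4903, 0.1364, 0.0746]
tcp_rot: [-90.1, -0.1, 40.4]
wrist_force: [1.1, 0.8, 3.4]
opening: 0.0001
```

```bash
python3 -m inch '[[[0,1,0],[0,0,0],0],[[0,2,0],[0,0,0],0],[[0,3,0],[0,0,0],0],[[0,4,0],[0,0,0],0],[[0,4.5,0],[0,0,0],0],[[0,4.5,0],[0,0,0],0],[[0,4.5,0],[0,0,0],0]]'
```

```text
time: 52.7
ee_pos: [0.4905, 0.1364, 0.0718]
tcp_rot: [-90.1, -0.1, 40.4]
wrist_force: [-5.1, -1.6, 18.1]
opening: -0.0004
```

```bash
python3 -m inch '[[[0,-10,0],[0,0,0],0],[[0,-40,0],[0,0,0],0],[[0,-90,0],[0,0,0],0],[[0,-140,0],[0,0,0],0],[[0,-150,0],[0,0,0],0],[[0,-150,0],[0,0,0],0]]'
python3 - <<'E'
from h import *
state();q=shot('side');p=shot('wrist')
hsv=cv2.cvtColor(q['frame'],cv2.COLOR_RGB2HSV);k=cv2.inRange(hsv,(142,60,40),(175,255,255))
n,l,s,c=cv2.connectedComponentsWithStats(k);print([(s[i].tolist(),c[i].round(1).tolist()) for i in range(1,n) if s[i,4]>12])
for t in('setter_mid','sleeve_1_mid','start_top'): print(t,[(round(d['confidence'],2),np.round(d['box'],1).tolist()) for d in bot.search_frame(q,t)])
print(bot.job_done())
E
```

```text
time: 53.3
ee_pos: [0.4907, 0.1365, 0.2235]
tcp_rot: [-90.2, -0.3, 40.4]
wrist_force: [-0.3, 1.1, -0.8]
opening: -0.0003
{'time': 53.3, 'q': [15.5707, -1.0861, 2.9748, 93.7467, -0.0368, 65.1597], 'ee_pos': [0.4907, 0.1365, 0.2235], 'tcp_rot': [-90.1654, -0.2696, 40.4112], 'wrist_force': [-0.2817, 1.0612, -0.7647], 'opening': -0.0003}
[([596, 197, 6, 9, 42], [598.5, 200.7]), ([259, 261, 8, 13, 79], [263.0, 266.4]), ([238, 285, 9, 15, 106], [241.9, 291.7])]
setter_mid [(0.8, [216.1, 314.7, 240.2, 342.4])]
sleeve_1_mid [(0.72, [229.2, 308.0, 253.9, 321.9])]
start_top [(0.57, [281.1, 267.4, 292.4, 280.2]), (0.16, [190.3, 268.6, 307.4, 376.0])]
the job is handed in; nothing more can be done
None
```

The heater is set up and the job is handed in, at 53 s on the robot's clock.

**What I did**
- Place 2 of the stand was empty, so I prepared wells 1 and 3 only.
- I set a brass sleeve in each of those wells and pushed both home with the setting tool. The tool then went back down in its slot.
- I moved tube 1 to well 1, then tube 3 to well 3.
- I pressed the start key last. I left the purple sleeve and the third brass sleeve alone.

**Last checks**
- **Sleeves:** both stopped at the height expected for collar on block. They moved no further under 32 N (well 1) and 21 N (well 3). A side picture showed both collars down on the block.
- **Setting tool:** it met the slot bottom at its original grasp height. After the press, the detector found it in its original place.
- **Tubes:** the side camera showed both stoppers at their seated heights, unchanged after the key press.
- **Start key:** it went down about 6 mm, to its full travel, with 18 N on the wrist.
- **The stand** had not visibly moved when I fetched tube 3.

**Disagreements:** the wrist camera placed things about 2 mm toward its own side of the tool. I corrected for this using the side camera and the contact forces. By then I had used all 16 picture views, so the second tube's seating and the final state were checked by numbers only. In the last picture the detector reported just one of the two seated sleeves.

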